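Load the sample changer and fit its reader head

TASK

Load every sample tube from the orange rack into the sample changer: drop each one cap-up through the yellow-ringed port and then turn the blue hexagonal knob one click clockwise, also after the last tube, so that the tubes fill neighbouring pockets and the next empty pocket waits under the port. When all the tubes are in, lower the blue reader head with its red lever still up onto the steel ball beside the wheel until its socket sits fully down and upright with the lens facing the wheel, let go of it, and then press the red latch lever fully down. Do not knock over the clear bottle or the beaker.

Things in the scene. Friction and masses are not known exactly. Their poses are not given: they have to be found in the camera images.
- changer: sample changer, fixed to the bench: white housing 200 x 200 mm, flat clear lid with its top at 119 mm, in it a wheel of six pockets; a ball mount beside it. Origin on the bench under the wheel's axis; the port lies on its -x side, the ball mount on its -y side; z up
- hub (a point): point on the wheel's vertical axis, level with the lid's top (119 mm)
- port (a point): centre of the loading port, a 24 mm round hole in the 6 mm lid, ringed yellow, level with the lid's top, 62 mm from the axis on the changer's -x side. At a click a pocket stands exactly below: 22 x 22 mm, floor at 25 mm, rim at 90 mm above the bench. A tube let go with its bottom below the rim falls to the floor, wholly below the lid (top at 110 mm)
- wheel (a joint): wheel turn in rad, growing clockwise from above. A spring detent holds it at clicks 0, 1.047, 2.094 .. 5.236 (every 60 degrees) and snaps it to the nearest when let go; starts at the first; stops at -0.2 and 6.0; takes up to about 0.2 N m. It turns only when no tube is part-way through the port
- knob (a point): middle of the wheel's blue hexagonal knob: 40 mm across the flats, from 120 to 160 mm above the bench, on the wheel's axis; this point is at 140 mm. It turns with the wheel; its x axis is square to one pair of flats, and there are pairs every 60 degrees from it
- ball (a point): centre of the steel ball of the mount: 28 mm across, on a 14 mm neck above a 88 mm round flange whose top is 19 mm below this point (75 mm above the bench); 170 mm from the wheel's axis on the changer's -y side
- reader: reader head, 350 g: below, a steel socket cup 50 mm across, 34 high (bore 31 wide, 34 deep) with an 84 mm foot rim 5 mm thick; on it a blue case 60 (x) x 46 (y) mm, 34 to 76 mm up, gripped across the 46; lens barrel 32 thick, 25 long at +x; red lever on top. Origin: centre of its underside, x to the lens, z up. Starts upright on bench. Seated, it rests on the flange, 19 mm under the ball's centre
- lens (a point): front of the lens, 55 mm ahead of the reader's axis and 55 mm above its underside
- latch (a joint): the red lever's angle in rad: 0 fully up (sloping 40 degrees up), 0.7 fully down (flat on the case). It stays where it is left; about 1.5 to 3 N pressed on it moves it. Its pivot is at x = 22 mm, z = 80 mm in the reader's frame, and the lever runs 52 mm from there towards the reader's -x, 16 mm wide and 5 mm thick
- latch_tip (a point): upper side of the lever's free end
- rack: orange tube rack, loose, 0.6 kg, 50 (x) x 186 (y) x 46 mm, with five 19.5 mm square holes 34 mm apart along its y; origin at the centre of its underside. Some of the holes are empty; the tubes' bottoms stand 6 mm above the bench, so they stand out 45 mm above the rack
- tube0: one of the sample tubes (present or absent from start to start): round-bottomed, 18 mm across, 85 mm long, 25 g, dark blue cap on the top 20 mm; origin at its bottom end, z along it towards the cap. Starts upright in the rack
- tube1: one of the sample tubes (present or absent from start to start): round-bottomed, 18 mm across, 85 mm long, 25 g, dark blue cap on the top 20 mm; origin at its bottom end, z along it towards the cap. Starts upright in the rack
- tube2: one of the sample tubes (present or absent from start to start): round-bottomed, 18 mm across, 85 mm long, 25 g, dark blue cap on the top 20 mm; origin at its bottom end, z along it towards the cap. Starts upright in the rack
- tube3: one of the sample tubes (present or absent from start to start): round-bottomed, 18 mm across, 85 mm long, 25 g, dark blue cap on the top 20 mm; origin at its bottom end, z along it towards the cap. Starts upright in the rack
- tube4: one of the sample tubes (present or absent from start to start): round-bottomed, 18 mm across, 85 mm long, 25 g, dark blue cap on the top 20 mm; origin at its bottom end, z along it towards the cap. Starts upright in the rack
- clearbottle: clear bottle with a blue cap, 66 mm across, 140 mm tall; a bystander to be left standing; origin under its centre
- beaker: empty glass beaker, 64 mm across, 85 mm tall; a bystander to be left standing; origin under its centre

How it is judged:
On the way, in this order (a step that is already met when the one before it is completed fails the run):
1. all the tubes stand in neighbouring pockets of the wheel, which rests at a click with an empty pocket under the port (horizontal distance between tube0 and hub between 0.052 and 0.072 m and height (world z) of each of tube0, tube1, tube2, tube3, tube4 below 0.032 m and angle between each of tube0, tube1, tube2, tube3, tube4's own z axis and vertical below 0.2 rad and horizontal distance between tube1 and hub between 0.052 and 0.072 m and horizontal distance between tube2 and hub between 0.052 and 0.072 m and horizontal distance between tube3 and hub between 0.052 and 0.072 m and horizontal distance between tube4 and hub between 0.052 and 0.072 m and horizontal distance between each of tube0, tube1, tube2, tube3, tube4 and port above 0.045 m and (horizontal distance between tube0 and tube1 below 0.075 m or horizontal distance between tube0 and tube2 below 0.075 m or horizontal distance between tube0 and tube3 below 0.075 m or horizontal distance between tube0 and tube4 below 0.075 m) and (horizontal distance between tube1 and tube0 below 0.075 m or horizontal distance between tube1 and tube2 below 0.075 m or horizontal distance between tube1 and tube3 below 0.075 m or horizontal distance between tube1 and tube4 below 0.075 m) and (horizontal distance between tube2 and tube0 below 0.075 m or horizontal distance between tube2 and tube1 below 0.075 m or horizontal distance between tube2 and tube3 below 0.075 m or horizontal distance between tube2 and tube4 below 0.075 m) and (horizontal distance between tube3 and tube0 below 0.075 m or horizontal distance between tube3 and tube1 below 0.075 m or horizontal distance between tube3 and tube2 below 0.075 m or horizontal distance between tube3 and tube4 below 0.075 m) and (horizontal distance between tube4 and tube0 below 0.075 m or horizontal distance between tube4 and tube1 below 0.075 m or horizontal distance between tube4 and tube2 below 0.075 m or horizontal distance between tube4 and tube3 below 0.075 m) and horizontal distance between any of tube0, tube1, tube2, tube3, tube4 and port below 0.075 m and (value of joint wheel between -0.1 and 0.1 rad or value of joint wheel between 0.9472 and 1.1472 rad or value of joint wheel between 1.9944 and 2.1944 rad or value of joint wheel between 3.0416 and 3.2416 rad or value of joint wheel between 4.0888 and 4.2888 rad or value of joint wheel between 5.136 and 5.336 rad)), for 0.2 s.
2. the reader sits on the ball, released, lens towards the wheel, its lever still up (horizontal distance between reader and ball below 0.004 m and z of reader in the frame of ball between -0.022 and -0.016 m and angle between reader's own z axis and vertical below 0.06 rad and angle between the x axis of reader and the y axis of changer, either way round below 0.3 rad and horizontal distance between lens and hub below 0.14 m and contact force between the fingers and reader below 0.1 N and linear speed of reader below 0.02 m/s and value of joint latch below 0.3 rad), for 0.2 s.
3. the lever is pressed down with the reader seated (horizontal distance between reader and ball below 0.004 m and z of reader in the frame of ball between -0.022 and -0.016 m and angle between reader's own z axis and vertical below 0.06 rad and angle between the x axis of reader and the y axis of changer, either way round below 0.3 rad and horizontal distance between lens and hub below 0.14 m and value of joint latch above 0.6 rad), for 0.2 s.
At the end, for the whole second after the job is handed in: Tubes in neighbouring pockets (bottom under 32 mm, tilt under 0.2 rad), last one beside the port, none under it; wheel within 0.1 rad of a click; reader within 4 mm of the ball axis, 3 mm of the flange, tilt under 0.06, lens to wheel within 0.3 rad; latch over 0.6 rad; bottle and beaker up (all of step 1 and all of step 3 and contact force between the fingers and reader below 0.1 N and linear speed of reader below 0.02 m/s and angle between each of clearbottle, beaker's own z axis and vertical below 0.3 rad); the robot touches nothing.
It fails at once if the clear bottle or the beaker is knocked over (angle between any of clearbottle, beaker's own z axis and vertical above 0.7 rad).
Of tube0, tube1, tube2, tube3, tube4 only 2 to 4 are there at a start; the rules pass over those that are not, and their reading is None.
At some moment in a run one of reader, rack may be knocked a few centimetres aside while the robot is not near it.
It also fails if it takes over 210 s, if anything falls off the work surface, if the arm or the gripper's body presses on something with over 40 N, if the wrist force passes 120 N, or if a joint passes its speed limit or range.

ROBOT

A 6-joint arm with a two-finger parallel gripper is mounted at the origin on the work surface. World frame = base frame: x ahead of the robot, y to its left, z up, the work surface at z = 0. Lengths are in m, angles in rad, forces in N, time in s.
With the tool pointing down it reaches from about 0.3 to 0.85 m from the base axis. Payload 4.2 kg.
Tool frame: the origin (TCP) lies midway between the tips of the shut fingers; the grasp point (between the pads) lies 19 mm behind it; z points along the fingers, y is the line along which they close (so a half turn about z gives the same grasp; the last joint's range is limited). The gripper opens to 91 mm and grips with 3 to 60 N. Pads are 32 mm wide; open, the fingers measure 118 mm over their backs; the gripper's body (76 mm by 178 mm) begins 60 mm behind the grasp point.
Start: joints at [-1.132, 0.32, 1.565, -0, 1.257, -0.02], TCP at [0.255, -0.516, 0.214] pointing down, gripper open.
Joint ranges: [-3.11, 3.11], [-0.84, 2.01], [0.21, 2.61], [-1.34, 4.49], [0.05, 2.63], [-2.56, 2.56]. Speed limits (rad/s): [2.57, 2.57, 3.14, 3.14, 3.14, 3.14].

INTERFACE

Orientations are given as a rotation vector (axis times angle).
In Python, from rig import ctrl gives the robot as it stands. The module is installed in compiled form; this text tells all that it offers.
- The arm moves only by the shell command python3 -m jog 'ROWS' [FORCE]. ROWS is JSON, a list of rows, each a list of 3 entries, a list of its own where there are three numbers: the gripper's target within -1 to 1 (fully open at 1, half-way at 0, shut at -1), then the shift along the tool's x, y, z in m, then the turn, a rotation vector about the tool's x, y, z in rad. In form: [[hand, [x, y, z], [wx, wy, wz]], ...]. A call has 1 to 8 rows; each row shifts and turns the commanded pose from where the row before left it, along the tool's axes as they then stand; what a row does not reach is not made up. A row lasts 1/10 s, in which the tool goes at most 50 mm and 8.59 degrees, less where a joint would pass 70% of its speed; a pose out of reach is approached as far as the arm can. A call is refused whole if a number of a shift passes 0.05 or a number of a turn 0.15, either way. A call with a gripper value outside its range is refused whole. The fingers move at their own pace and stop on an object; FORCE is the grip in N (left out, the last holds). Time passes only in rows, so rows that do not move let the fingers close. It gives the time, the measured TCP pose, the force and the opening at its end, in the units of the state.
- ctrl.observe(): the state, without advancing time (a new reading comes with each control period).
- ctrl.capture(name): name is "scene" or "top" or "wrist"; returns a dict with "frame" (480x640x3 uint8, red, green, blue), "mtx" (3x3 intrinsics, pixels), "R" (3x3) and "t" (3): a world point X has camera coordinates R X + t. Camera axes: x right, y down, z forward; pixel columns grow to the right and rows downward; lengths in m; the calibration is good to about 2 mm. A picture is of the moment at which its call begins. There is no depth.
- ctrl.job_done(): hands the job in, once; it reports no verdict.
The state is a dict: "time_s": time; "qpos": joint angles; "qvel": joint speeds; "effort": joint torques, N m; "eef_pos": TCP position; "orientation": TCP orientation; "contact_force": force on the tool from outside, world axes, zero at the start; "moment": the same for the moment, N m; "finger_gap": opening from 0.0 (shut) to 1.0 (fully open).
Only numpy, scipy, OpenCV 4.12 (cv2) and the standard library are available. Lean on these libraries where they do the work, as an engineer would, in place of code of your own. Each camera call takes 0.05 s, during which the arm holds its last target. There are 200 camera calls.

## Working session

There is one attempt and no reset: what is moved stays moved. The work goes in short steps, Python scripts to look and compute and a shell command to move; the robot and the scene stay as the last step left them, time stands still between calls to the robot, and variables do not carry over. Pictures are saved under pics/ and viewed, on a budget of 14 in all, crops included, one or two more only if the job needs it, and the job is handed in when it is done.

```bash
mkdir -p pics; cat > h.py <<'E'
import numpy as np, cv2
from scipy.spatial.transform import Rotation as Ro
from rig import ctrl
def snap(cam,name=None,crop=None,scale=1):
    c=ctrl.capture(cam); f=c["frame"]
    if name:
        g=f if crop is None else f[crop[1]:crop[3],crop[0]:crop[2]]
        g=cv2.resize(g,None,fx=scale,fy=scale,interpolation=cv2.INTER_CUBIC)
        cv2.imwrite("pics/"+name+".png",cv2.cvtColor(g,cv2.COLOR_RGB2BGR))
    return c
def ray(c,uv,z):
    d=np.linalg.inv(c["mtx"])@np.array([uv[0],uv[1],1.]); R=np.array(c["R"]);t=np.array(c["t"])
    o=-R.T@t; d=R.T@d; return o+d*(z-o[2])/d[2]
def proj(c,X):
    p=c["mtx"]@(np.array(c["R"])@np.array(X)+np.array(c["t"])); return p[:2]/p[2]
def st():
    s=ctrl.observe(); R=Ro.from_rotvec(s["orientation"]).as_matrix()
    print("t",round(s["time_s"],2),"p",np.round(s["eef_pos"],4),"F",np.round(s["contact_force"],1),"M",np.round(s["moment"],2),"gap",round(s["finger_gap"],3)); return s,R
def togo(X,yaw=None):
    "tool-frame shift to world X with tool down; yaw = world dir angle of tool y"
    s,R=st(); d=R.T@(np.array(X)-np.array(s["eef_pos"])); print("shift tool",np.round(d,4))
    print("tool axes x,y,z",np.round(R.T,3).tolist())
    if yaw is not None:
        cur=np.arctan2(R[1,1],R[0,1]); e=(yaw-cur+np.pi/2)%np.pi-np.pi/2
        print("turn wz",round(-e,3),"j6",round(s["qpos"][5],3))
E
python3 - <<'E'
from h import *
import pickle
s,R=st(); print(np.round(R,3))
a=snap("top","top1"); b=snap("scene","scene1")
pickle.dump((a,b),open("c1.pkl","wb"))
for c in (a,b): print(np.round(c["mtx"],1).tolist(), np.round(c["R"],3).tolist(),np.round(c["t"],3))
E
```

```text
t 0.0 p [ 0.2544 -0.5151  0.2131] F [-0.4  0.5  0.3] M [-0.05 -0.05  0.02] gap 1.003
[[ 0.897  0.443 -0.001]
 [ 0.443 -0.897  0.002]
 [ 0.    -0.002 -1.   ]]
[[620.5, 0.0, 316.2], [0.0, 620.5, 234.0], [0.0, 0.0, 1.0]] [[0.007, -1.0, -0.024], [-0.98, -0.002, -0.197], [0.197, 0.025, -0.98]] [-0.069  0.589  1.247]
[[515.3, 0.0, 315.4], [0.0, 515.3, 239.7], [0.0, 0.0, 1.0]] [[0.25, 0.968, -0.01], [0.623, -0.169, -0.764], [-0.741, 0.185, -0.645]] [-0.062 -0.285  1.394]
```

View pics/top1.png

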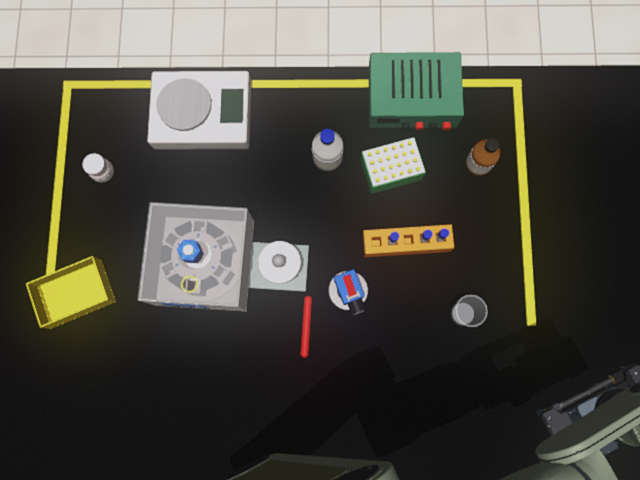

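View pics/scene1.png

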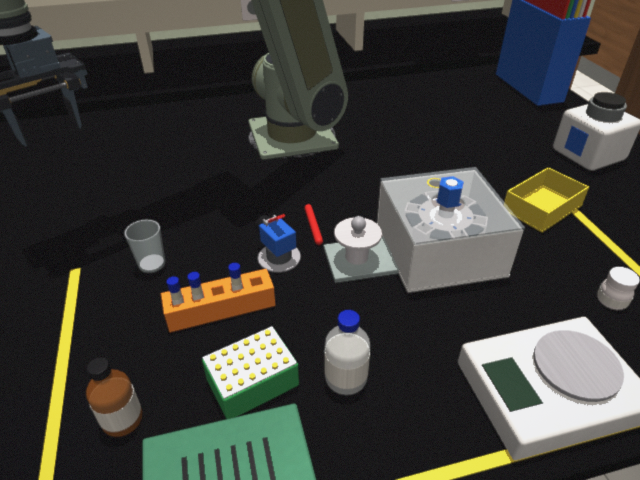

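Top view: three tubes, caps at (393,238), (427,236) and (443,234). The knob is at (189,250), port (190,285), ball (280,261), reader (350,288), bottle (327,150) and beaker (470,311). I'll compute their positions next.

```bash
python3 - <<'E'
from h import *
import pickle
a,b=pickle.load(open("c1.pkl","rb"))
def P(n,uv,z): print(n,np.round(ray(a,uv,z),4))
f=a["frame"]; hsv=cv2.cvtColor(f,cv2.COLOR_RGB2HSV)
def blobs(n,lo,hi,box,mn=15):
    m=cv2.inRange(hsv,lo,hi); k=np.zeros_like(m); x0,y0,x1,y1=box; k[y0:y1,x0:x1]=m[y0:y1,x0:x1]
    N,l,s,c=cv2.connectedComponentsWithStats(k)
    for i in range(1,N):
        if s[i,4]>=mn: print(n,np.round(c[i],1),s[i].tolist())
    return k
blobs("caps",(105,80,40),(130,255,255),(365,215,460,260),8)
blobs("blue knob",(95,80,60),(125,255,255),(165,230,215,270))
k=blobs("ring",(20,60,60),(35,255,255),(160,265,215,305),5)
pts=cv2.findNonZero(k); print("ring ell",cv2.minEnclosingCircle(pts))
k=blobs("rack",(8,120,80),(22,255,255),(350,215,470,270)); print(cv2.minAreaRect(cv2.findNonZero(k)))
for n,uv,z in [("knob",(189,250),.16),("port",(190,285),.119),("ball",(279,261),.094),("rd",(347,291),.005)]: P(n,uv,z)
for u in [(393,238),(427,236),(443,234)]: P("cap",u,.091)
for u in [(364,231),(452,226),(454,250),(365,257)]: P("rackc",u,.046)
P("bottle",(328,160),0.02); P("beaker",(470,311),0.05)
g=cv2.resize(f[195:320,130:320],None,fx=4,fy=4,interpolation=cv2.INTER_CUBIC); cv2.imwrite("pics/z1.png",g[:,:,::-1])
E
```

```text
caps [443.5 233.2] [439, 229, 10, 10, 74]
caps [426.9 234.4] [423, 230, 9, 10, 70]
caps [393.9 236.5] [390, 232, 9, 10, 69]
blue knob [189.6 251.1] [177, 240, 26, 22, 331]
ring [188.8 284.4] [181, 276, 17, 17, 95]
ring ell ((189.0294189453125, 283.79412841796875), 8.74731159210205)
rack [405.6 241.1] [363, 224, 92, 34, 2119]
((408.31866455078125, 240.27877807617188), (27.871461868286133, 90.53236389160156), 86.18592071533203)
knob [0.5368 0.1769 0.16  ]
port [0.4736 0.1812 0.119 ]
ball [0.5261 0.0077 0.094 ]
rd [ 0.4752 -0.1322  0.005 ]
cap [ 0.5746 -0.2241  0.091 ]
cap [ 0.5789 -0.2933  0.091 ]
cap [ 0.5831 -0.3259  0.091 ]
rackc [ 0.5984 -0.1676  0.046 ]
rackc [ 0.6095 -0.3537  0.046 ]
rackc [ 0.5579 -0.356   0.046 ]
rackc [ 0.5426 -0.1692  0.046 ]
bottle [ 0.7644 -0.0907  0.02  ]
beaker [ 0.4303 -0.3832  0.05  ]
```

View pics/z1.png

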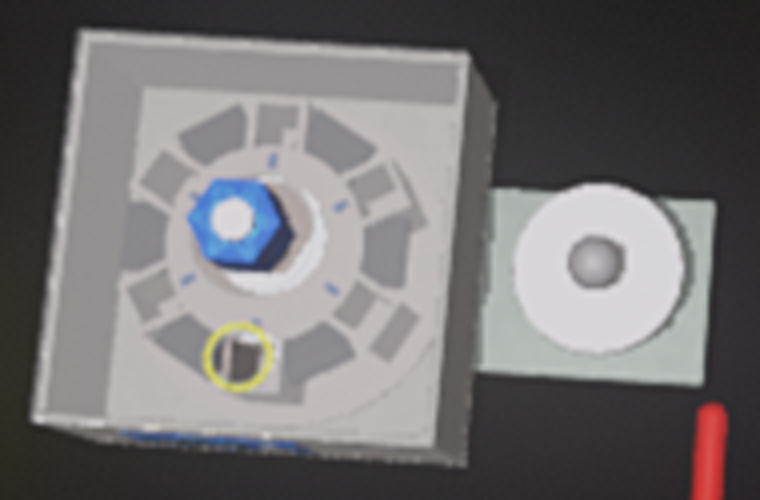

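```bash
python3 -m jog '[[1,[0.049,-0.007,0],[0,0,0]],[1,[0.049,-0.007,0],[0,0,0]],[1,[0.049,-0.007,0],[0,0,0]],[1,[0.049,-0.007,0],[0,0,0]],[1,[0.049,-0.007,0],[0,0,0]],[1,[0.049,-0.007,0],[0,0,0]],[1,[0.049,-0.007,0],[0,0,0]],[1,[0.049,-0.007,0],[0,0,0]]]' 10; python3 -m jog '[[1,[0,0,0],[0,0,-0.146]],[1,[0,0,0],[0,0,-0.146]],[1,[0,0,0],[0,0,-0.146]],[1,[0,0,0],[0,0,-0.146]],[1,[0,0,0],[0,0,-0.146]],[1,[0,0,0],[0,0,-0.146]],[1,[0,0,0],[0,0,-0.146]],[1,[0,0,0],[0,0,-0.146]]]'
python3 - <<'E'
from h import *
import pickle
c=snap("wrist","w1"); pickle.dump(c,open("w1.pkl","wb")); togo([.5789,-.2933,.2],0.06)
print("cam",np.round(-np.array(c["R"]).T@c["t"],3),np.round(c["R"],3).tolist())
for X in ([.5746,-.2241,.091],[.5789,-.2933,.091],[.5831,-.3259,.091]): print(proj(c,X))
E
```

```text
time_s: 0.9
eef_pos: [0.5826, -0.2902, 0.2135]
orientation: [-3.059, -0.715, 0.001]
contact_force: [1.1, -1.4, -0.6]
finger_gap: 1.003
time_s: 1.7
eef_pos: [0.5811, -0.2916, 0.2133]
orientation: [-2.151, -2.288, 0.001]
contact_force: [0.1, 0.2, -0.0]
finger_gap: 1.002
t 1.75 p [ 0.581  -0.2916  0.2133] F [-0.8  0.1  0.2] M [-0.01 -0.07 -0.  ] gap 1.0
shift tool [-0.0016 -0.0022  0.0133]
tool axes x,y,z [[-0.066, 0.998, 0.001], [0.998, 0.066, -0.001], [-0.001, 0.0, -1.0]]
turn wz 0.006 j6 -0.548
cam [ 0.576 -0.21   0.384] [[0.998, 0.061, -0.001], [0.059, -0.957, 0.283], [0.016, -0.283, -0.959]]
[315.46475844 133.86725349]
[315.69553739 231.02092892]
[318.66337261 272.74630714]
```

View pics/w1.png

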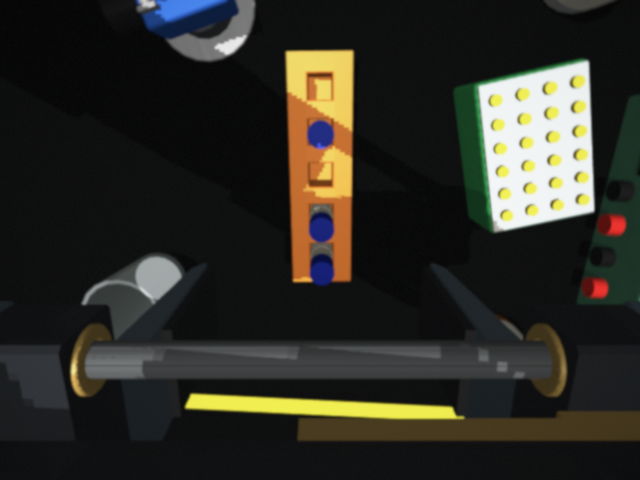

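```bash
python3 - <<'E'
from h import *
import pickle
c=pickle.load(open("w1.pkl","rb"))
for u in ((320,134),(321,229),(321.5,272)): print(np.round(ray(c,u,.091),4))
for u in ((286,51),(353,51),(351,281),(293,281)): print(np.round(ray(c,u,.046),4))
a,b=pickle.load(open("c1.pkl","rb"))
k=ray(a,(188.2,249.5),.16)[:2];p=ray(a,(189.3,284),.119)[:2];q=ray(a,(279.2,260.5),.097)[:2]
print(k,p,q)
from scipy.optimize import least_squares
def m(v):
    x,y,t=v; h=np.array([x,y]); ex=np.array([np.cos(t),np.sin(t)]);ey=np.array([-ex[1],ex[0]]); return h,h-.062*ex,h-.17*ey
r=least_squares(lambda v:np.concatenate([u-w for u,w in zip(m(v),(k,p,q))]),[.537,.178,-.06]); print(r.x,m(r.x),r.fun)
E
```

```text
[ 0.5777 -0.224   0.091 ]
[ 0.5827 -0.2915  0.091 ]
[ 0.5852 -0.3252  0.091 ]
[ 0.5487 -0.1672  0.046 ]
[ 0.5989 -0.1641  0.046 ]
[ 0.613  -0.3496  0.046 ]
[ 0.5622 -0.3528  0.046 ]
[0.53778595 0.17850806] [0.47560778 0.18268301] [0.52661775 0.00706785]
[ 0.53770479  0.17792943 -0.06615713] (array([0.53770479, 0.17792943]), array([0.47584042, 0.18202818]), array([0.52646628, 0.00830132])) [-8.11607616e-05 -5.78634986e-04  2.32638827e-04 -6.54829647e-04
 -1.51478065e-04  1.23346463e-03]
```

```bash
python3 -m jog '[[1,[-0.0005,0,0.045],[0,0,0]],[1,[0,0,0.045],[0,0,0]],[1,[0,0,0.045],[0,0,0]],[1,[0,0,0.023],[0,0,0]],[-1,[0,0,0],[0,0,0]],[-1,[0,0,0],[0,0,0]],[-1,[0,0,0],[0,0,0]],[-1,[0,0,0],[0,0,0]]]' 12; python3 -m jog '[[-1,[0,0,0],[0,0,0]],[-1,[0,0,0],[0,0,0]],[-1,[0,0,0],[0,0,0]]]' ;  python3 - <<'E'
from h import *
st()
E
```

```text
time_s: 2.55
eef_pos: [0.5825, -0.2929, 0.0581]
orientation: [2.156, 2.28, 0.002]
contact_force: [0.1, 1.8, 0.3]
finger_gap: 0.678
time_s: 2.85
eef_pos: [0.5815, -0.2923, 0.0564]
orientation: [2.158, 2.282, 0.0]
contact_force: [-0.8, 0.3, 0.6]
finger_gap: 0.416
t 2.85 p [ 0.5815 -0.2923  0.0564] F [-0.8  0.3  0.6] M [-0.07 -0.04  0.01] gap 0.416
```

```bash
python3 -m jog '[[-1,[0,0,0],[0,0,0]],[-1,[0,0,0],[0,0,0]],[-1,[0,0,0],[0,0,0]],[-1,[0,0,0],[0,0,0]],[-1,[0,0,-0.04],[0,0,0]],[-1,[0,0,-0.04],[0,0,0]],[-1,[0,0,-0.04],[0,0,0]],[-1,[0,0,-0.03],[0,0,0]]]'; python3 - <<'E'
from h import *
togo([.4758,.1820,.22],0.0)
E
```

```text
time_s: 3.65
eef_pos: [0.5816, -0.2925, 0.2088]
orientation: [2.157, 2.281, 0.001]
contact_force: [0.1, -0.6, 0.4]
finger_gap: 0.194
t 3.65 p [ 0.5816 -0.2925  0.2088] F [ 0.1 -0.6  0.4] M [-0.05 -0.12 -0.04] gap 0.194
shift tool [ 0.4797 -0.0791 -0.0121]
tool axes x,y,z [[-0.056, 0.998, -0.001], [0.998, 0.056, 0.002], [0.002, -0.001, -1.0]]
turn wz 0.056 j6 -0.539
```

```bash
python3 -m jog '[[-1,[0.048,-0.008,-0.002],[0,0,0]],[-1,[0.048,-0.008,-0.002],[0,0,0]],[-1,[0.048,-0.008,-0.002],[0,0,0]],[-1,[0.048,-0.008,-0.002],[0,0,0]],[-1,[0.048,-0.008,-0.002],[0,0,0]],[-1,[0.048,-0.008,-0.002],[0,0,0]],[-1,[0.048,-0.008,0],[0,0,0]],[-1,[0.048,-0.008,0],[0,0,0]]]'; python3 -m jog '[[-1,[0.048,-0.008,0],[0,0,0]],[-1,[0.048,-0.008,0],[0,0,0]],[-1,[0,0,0],[0,0,0.12]],[-1,[0,0,0],[0,0,0]]]';  python3 - <<'E'
from h import *
togo([.4758,.1820,.22],-0.066)
import pickle
c=snap("wrist","w2"); d=snap("scene","s2"); pickle.dump((c,d),open("w2.pkl","wb"))
print(proj(c,[.4758,.182,.119]),proj(c,[.5377,.178,.16]))
E
```

```text
time_s: 4.45
eef_pos: [0.495, 0.0892, 0.2181]
orientation: [2.158, 2.282, 0.0]
contact_force: [1.4, 0.6, -0.6]
finger_gap: 0.194
time_s: 4.85
eef_pos: [0.4739, 0.1837, 0.2178]
orientation: [2.288, 2.153, -0.001]
contact_force: [-0.3, -0.3, -1.3]
finger_gap: 0.197
t 4.85 p [0.4739 0.1837 0.2178] F [-0.3 -0.3 -1.3] M [-0.01 -0.07  0.06] gap 0.197
shift tool [-0.0016  0.002  -0.0022]
tool axes x,y,z [[0.061, 0.998, -0.001], [0.998, -0.061, -0.0], [-0.0, -0.001, -1.0]]
turn wz 0.005 j6 0.408
[321.71250075 240.19739676] [428.27408689 261.16300808]
```

View pics/w2.png

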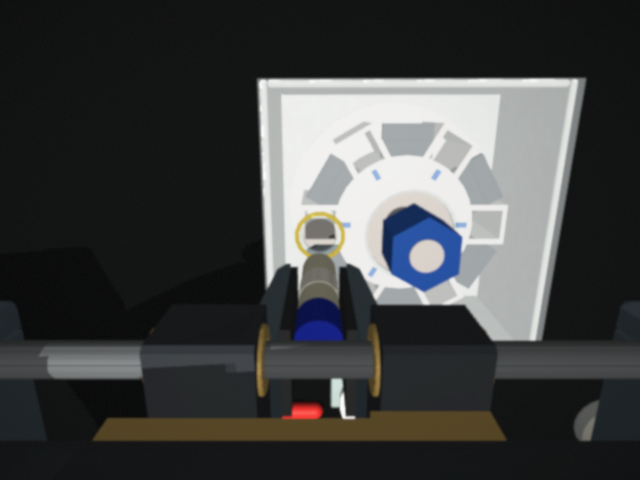

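```bash
python3 - <<'E'
from h import *
import pickle
c,d=pickle.load(open("w2.pkl","rb"))
f=c["frame"]; hsv=cv2.cvtColor(f,cv2.COLOR_RGB2HSV); m=cv2.inRange(hsv,(18,80,80),(38,255,255)); m[:205]=0;m[262:]=0;m[:,:285]=0;m[:,355:]=0
e=cv2.fitEllipse(cv2.convexHull(cv2.findNonZero(m))); print(e); print(ray(c,e[0],.119), ray(c,(427,256),.16))
print("tube pred px bottom,top",[proj(c,[.4739,.1837,z]) for z in (.168,.177,.253)])
E
```

```text
((319.4823303222656, 235.55572509765625), (47.961307525634766, 49.358436584472656), 92.31319427490234)
[0.47448576 0.18537681 0.119     ] [0.53691426 0.18125082 0.16      ]
tube pred px bottom,top [array([318.84841431, 263.03428846]), array([318.86635161, 268.77000898]), array([319.09839334, 342.96881901])]
```

```bash
python3 -m jog '[[-1,[0.0016,0.0006,0.03],[0,0,0]],[-1,[0,0,0.022],[0,0,0]],[-1,[0,0,0.01],[0,0,0]],[-1,[0,0,0],[0,0,0]]]'; python3 - <<'E'
from h import *
st(); snap("wrist","w3",(200,160,520,400),2)
E
```

```text
time_s: 5.35
eef_pos: [0.4748, 0.1829, 0.1548]
orientation: [-2.291, -2.148, 0.004]
contact_force: [0.0, -0.5, 0.4]
finger_gap: 0.195
t 5.35 p [0.4748 0.1829 0.1548] F [ 0.  -0.5  0.4] M [ 0.07 -0.07  0.08] gap 0.195
```

View pics/w3.png

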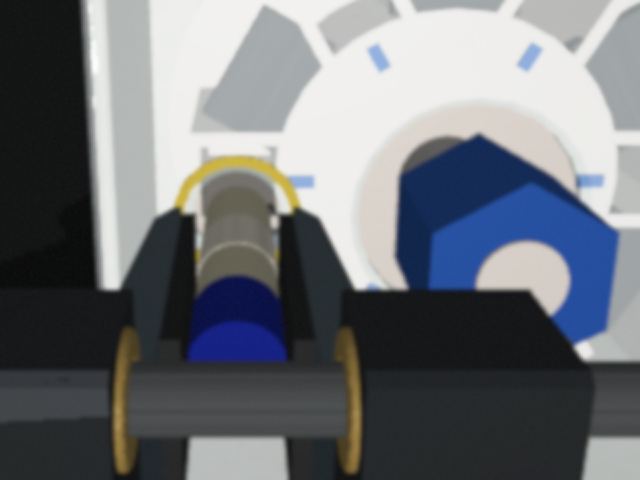

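```bash
python3 -m jog '[[-1,[0,0,0.014],[0,0,0]],[-1,[0,0,0.012],[0,0,0]],[-1,[0,0,0],[0,0,0]],[-0.3,[0,0,0],[0,0,0]],[-0.3,[0,0,0],[0,0,0]],[-0.3,[0,0,0],[0,0,0]],[-0.3,[0,0,0],[0,0,0]]]'; python3 -m jog '[[-0.3,[0,0,-0.03],[0,0,0]],[-0.3,[0,0,-0.03],[0,0,0]],[0.5,[0,0.03,-0.005],[0,0,0]],[0.5,[0,0.0325,0],[0,0,0]],[0.5,[0,0,0],[0,0,0]],[0.5,[0,0,0],[0,0,0]]]'; python3 - <<'E'
from h import *
togo([.537,.1813,.13],-0.066); c=snap("wrist","w4"); d=snap("top","t4",(130,195,320,320),4)
E
```

```text
time_s: 6.1
eef_pos: [0.4756, 0.1842, 0.1304]
orientation: [2.291, 2.149, 0.001]
contact_force: [-0.1, -0.1, -0.2]
finger_gap: 0.354
time_s: 6.7
eef_pos: [0.5376, 0.1799, 0.1945]
orientation: [-2.291, -2.148, 0.002]
contact_force: [-1.0, -0.5, 0.1]
finger_gap: 0.667
t 6.7 p [0.5376 0.1799 0.1945] F [-1.  -0.5  0.1] M [-0.02 -0.08 -0.03] gap 0.667
shift tool [ 0.0014 -0.0006  0.0645]
tool axes x,y,z [[0.064, 0.998, -0.0], [0.998, -0.064, -0.001], [-0.001, -0.0, -1.0]]
turn wz 0.002 j6 0.367
```

View pics/w4.png

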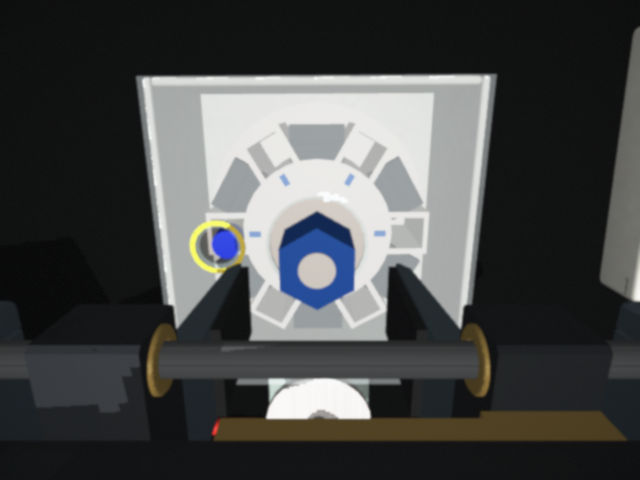

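```bash
python3 -m jog '[[0.5,[0.001,0,0.035],[0,0,0]],[0.5,[0,0,0.029],[0,0,0]],[-1,[0,0,0],[0,0,0]],[-1,[0,0,0],[0,0,0]],[-1,[0,0,0],[0,0,0]],[-1,[0,0,0],[0,0,0]],[-1,[0,0,0],[0,0,0]],[-1,[0,0,0],[0,0,0]]]' 30; python3 -m jog '[[-1,[0,0,0],[0,0,0.149]],[-1,[0,0,0],[0,0,0.149]],[-1,[0,0,0],[0,0,0.149]],[-1,[0,0,0],[0,0,0.149]],[-1,[0,0,0],[0,0,0.149]],[-1,[0,0,0],[0,0,0.149]],[-1,[0,0,0],[0,0,0.149]],[-1,[0,0,0],[0,0,0.02]]]';python3 -m jog '[[-1,[0,0,0],[0,0,0]],[0.3,[0,0,0],[0,0,0]],[0.3,[0,0,0],[0,0,0]],[0.3,[0,0,0],[0,0,0]]]'; python3 - <<'E'
from h import *
togo([.537,.1813,.13],-0.066); c=snap("wrist","w5")
E
```

```text
time_s: 7.6
eef_pos: [0.5368, 0.1816, 0.1326]
orientation: [-2.291, -2.148, -0.0]
contact_force: [-5.4, 1.3, 6.0]
finger_gap: 0.437
time_s: 8.4
eef_pos: [0.5375, 0.1811, 0.1326]
orientation: [-3.065, -0.687, -0.001]
contact_force: [-4.0, -1.3, 5.1]
finger_gap: 0.432
time_s: 8.8
eef_pos: [0.5382, 0.1811, 0.1312]
orientation: [3.064, 0.691, 0.002]
contact_force: [-0.4, 0.3, -0.3]
finger_gap: 0.641
t 8.8 p [0.5382 0.1811 0.1312] F [-0.4  0.3 -0.3] M [ 0.03 -0.02  0.02] gap 0.641
shift tool [-0.001  -0.0007  0.0012]
tool axes x,y,z [[0.903, 0.429, 0.001], [0.429, -0.903, 0.0], [0.001, 0.0, -1.0]]
turn wz -1.061 j6 1.432
```

View pics/w5.png

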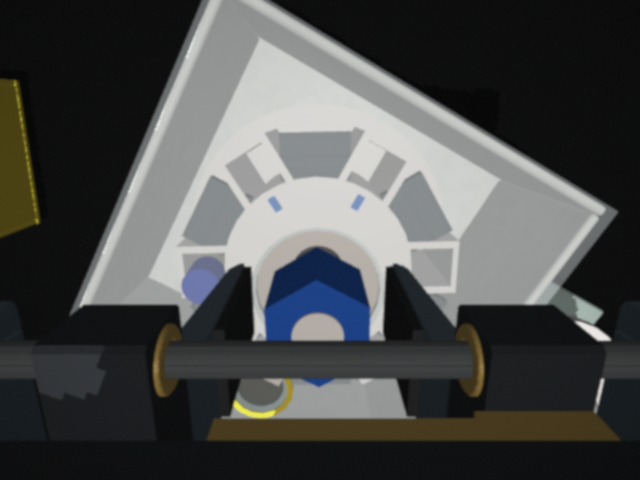

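```bash
python3 -m jog '[[0.3,[0,0,-0.04],[0,0,0]],[0.3,[0,0,-0.04],[0,0,0]],[0.3,[0,0,0],[0,0,-0.149]],[0.3,[0,0,0],[0,0,-0.149]],[0.3,[0,0,0],[0,0,-0.149]],[0.3,[0,0,0],[0,0,-0.149]],[0.3,[0,0,0],[0,0,-0.149]],[0.3,[0,0,0],[0,0,-0.149]]]'; python3 -m jog '[[0.3,[0,0,0],[0,0,-0.149]],[0.3,[0,0,0],[0,0,-0.149]],[0.3,[-0.046,0.0015,0],[0,0,0]],[0.3,[-0.046,0.0015,0],[0,0,0]],[0.3,[-0.046,0.0015,0],[0,0,0]],[0.3,[-0.046,0.0015,0],[0,0,0]],[0.3,[-0.046,0.0015,0],[0,0,0]],[0.3,[-0.046,0.0015,0],[0,0,0]]]'; python3 -m jog '[[0.3,[-0.046,0.0015,0],[0,0,0]],[0.3,[-0.046,0.0015,0],[0,0,0]],[0.3,[-0.046,0.0015,0],[0,0,0]],[0.3,[-0.046,0.0015,0],[0,0,0]],[0.3,[-0.046,0.0015,0],[0,0,0]],[0.3,[0,0,0],[0,0,0]]]'
cat >> h.py <<'E'
def caps(c):
    "cap tops (z=.091): project a cap model, match lower (far) edge of each blue blob"
    h=cv2.cvtColor(c["frame"],cv2.COLOR_RGB2HSV); m=cv2.inRange(h,(112,120,60),(128,255,255)); m[335:]=0
    N,l,s,ce=cv2.connectedComponentsWithStats(m); out=[]
    for i in range(1,N):
        if s[i,4]<150: continue
        X=np.append(ray(c,ce[i],.085)[:2],0)
        for _ in range(5):
            an=np.linspace(0,2*np.pi,40); pts=[proj(c,[X[0]+.009*np.cos(t),X[1]+.009*np.sin(t),z]) for t in an for z in (.071,.091)]
            M=cv2.moments(cv2.convexHull(np.float32(pts))); u=np.array([M["m10"],M["m01"]])/M["m00"]
            X[:2]+=(ray(c,ce[i],.081)-ray(c,u,.081))[:2]
        out.append(X[:2]); print("cap",np.round(ce[i]),s[i,4],np.round(X[:2],4))
    return out
E
python3 - <<'E'
from h import *
togo([.585,-.3255,.13],0.06); c=snap("wrist","w6"); caps(c); import pickle; print("old"); caps(pickle.load(open("w1.pkl","rb")))
E
```

```text
time_s: 9.65
eef_pos: [0.5379, 0.1811, 0.2108]
orientation: [2.458, 1.956, 0.0]
contact_force: [-0.1, 0.2, 0.6]
finger_gap: 0.649
time_s: 10.45
eef_pos: [0.5648, -0.0956, 0.211]
orientation: [2.148, 2.292, 0.0]
contact_force: [0.6, 0.1, 0.3]
finger_gap: 0.653
time_s: 11.05
eef_pos: [0.5869, -0.3286, 0.2098]
orientation: [2.153, 2.285, -0.003]
contact_force: [0.2, -0.3, -1.0]
finger_gap: 0.651
t 11.05 p [ 0.5869 -0.3286  0.2098] F [ 0.2 -0.3 -1. ] M [ 0.02 -0.09 -0.  ] gap 0.651
shift tool [ 0.0035 -0.0017  0.0798]
tool axes x,y,z [[-0.06, 0.998, -0.003], [0.998, 0.06, -0.0], [-0.0, -0.003, -1.0]]
turn wz -0.0 j6 -0.585
cap [309.  75.] 650 [ 0.5745 -0.2243]
cap [306. 225.] 500 [ 0.5773 -0.3281]
old
cap [320. 134.] 521 [ 0.5778 -0.2243]
cap [321. 227.] 531 [ 0.5827 -0.2923]
cap [321. 271.] 539 [ 0.5854 -0.3275]
```

```bash
python3 -m jog '[[0.3,[0.001,-0.008,0.05],[0,0,0]],[0.3,[0,0,0.05],[0,0,0]],[0.3,[0,0,0.035],[0,0,0]],[0.3,[0,0,0.018],[0,0,0]],[-1,[0,0,0],[0,0,0]],[-1,[0,0,0],[0,0,0]],[-1,[0,0,0],[0,0,0]],[-1,[0,0,0],[0,0,0]]]' 12; python3 -m jog '[[-1,[0,0,0],[0,0,0]],[-1,[0,0,0],[0,0,0]],[-1,[0,0,0],[0,0,0]],[-1,[0,0,0],[0,0,0]],[-1,[0,0,-0.04],[0,0,0]],[-1,[0,0,-0.04],[0,0,0]],[-1,[0,0,-0.04],[0,0,0]],[-1,[0,0,-0.045],[0,0,0]]]';  python3 - <<'E'
from h import *
togo([.4755,.1842,.22],-0.06); c=snap("wrist","w7"); caps(c)
E
```

```text
time_s: 11.9
eef_pos: [0.5802, -0.3226, 0.0605]
orientation: [2.145, 2.29, 0.001]
contact_force: [-0.7, -0.9, -0.0]
finger_gap: 0.333
time_s: 12.7
eef_pos: [0.5785, -0.3219, 0.224]
orientation: [-2.147, -2.291, 0.001]
contact_force: [0.8, -0.1, 0.1]
finger_gap: 0.196
t 12.7 p [ 0.5785 -0.3219  0.224 ] F [ 0.8 -0.1  0.1] M [ 0.03 -0.12 -0.03] gap 0.196
shift tool [ 0.5117 -0.0699  0.0048]
tool axes x,y,z [[-0.065, 0.998, 0.001], [0.998, 0.065, -0.002], [-0.002, 0.001, -1.0]]
turn wz 0.125 j6 -0.59
cap [322.  84.] 586 [ 0.5738 -0.2212]
cap [319. 321.] 753 [ 0.5838 -0.4072]
```

```bash
python3 -m jog '[[-1,[0.0465,-0.0064,0],[0,0,0]],[-1,[0.0465,-0.0064,0],[0,0,0]],[-1,[0.0465,-0.0064,0],[0,0,0]],[-1,[0.0465,-0.0064,0],[0,0,0]],[-1,[0.0465,-0.0064,0],[0,0,0]],[-1,[0.0465,-0.0064,0],[0,0,0]],[-1,[0.0465,-0.0064,0],[0,0,0]],[-1,[0.0465,-0.0064,0],[0,0,0]]]'; python3 -m jog '[[-1,[0.0465,-0.0064,0],[0,0,0]],[-1,[0.0465,-0.0064,0],[0,0,0]],[-1,[0.0465,-0.0064,0],[0,0,0]],[-1,[0,0,0],[0,0,0.125]],[-1,[0,0,0],[0,0,0]],[-1,[0,0,0],[0,0,0]]]';  python3 - <<'E'
from h import *
togo([.4755,.1842,.22],-0.06); c=snap("wrist","w8",(200,160,520,400),2)
f=c["frame"]; hsv=cv2.cvtColor(f,cv2.COLOR_RGB2HSV); m=cv2.inRange(hsv,(18,80,80),(38,255,255)); m[:205]=0;m[262:]=0;m[:,:285]=0;m[:,355:]=0
e=cv2.fitEllipse(cv2.convexHull(cv2.findNonZero(m))); print(e); print(ray(c,e[0],.119))
E
```

```text
time_s: 13.55
eef_pos: [0.5031, 0.0473, 0.2232]
orientation: [-2.149, -2.292, -0.0]
contact_force: [0.9, 1.4, 0.4]
finger_gap: 0.193
time_s: 14.15
eef_pos: [0.4755, 0.1832, 0.2232]
orientation: [2.285, 2.156, -0.001]
contact_force: [1.2, 0.4, 0.1]
finger_gap: 0.194
t 14.15 p [0.4755 0.1832 0.2232] F [1.2 0.4 0.1] M [ 0.01 -0.06 -0.01] gap 0.194
shift tool [ 0.001  -0.0001  0.0032]
tool axes x,y,z [[0.058, 0.998, -0.001], [0.998, -0.058, -0.0], [-0.0, -0.001, -1.0]]
turn wz 0.002 j6 0.403
((317.0456237792969, 232.8737030029297), (47.6318473815918, 48.48482894897461), 116.70757293701172)
[0.47444026 0.18534058 0.119     ]
```

View pics/w8.png

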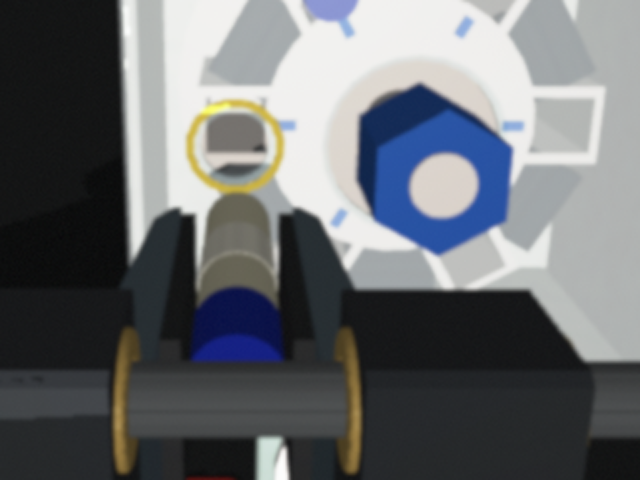

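```bash
python3 -m jog '[[-1,[0.003,-0.0007,0.03],[0,0,0]],[-1,[0,0,0.022],[0,0,0]],[-1,[0,0,0.008],[0,0,0]],[-1,[0,0,0],[0,0,0]],[-1,[0,0,0],[0,0,0]]]'; python3 - <<'E'
from h import *
st(); snap("wrist","w9",(200,160,520,400),2)
E
```

```text
time_s: 14.7
eef_pos: [0.4759, 0.1862, 0.1644]
orientation: [2.287, 2.153, 0.002]
contact_force: [0.4, -0.0, 0.6]
finger_gap: 0.191
t 14.7 p [0.4759 0.1862 0.1644] F [ 0.4 -0.   0.6] M [ 0.01 -0.07  0.04] gap 0.191
```

View pics/w9.png

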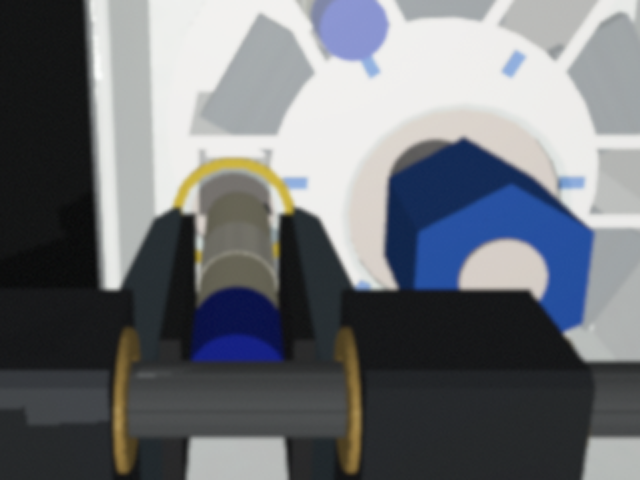

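```bash
python3 -m jog '[[-1,[0,-0.0005,0.018],[0,0,0]],[-1,[0,0,0.018],[0,0,0]],[-1,[0,0,0],[0,0,0]]]'; python3 - <<'E'
from h import *
st()
E
python3 -m jog '[[-0.3,[0,0,0],[0,0,0]],[-0.3,[0,0,0],[0,0,0]],[-0.3,[0,0,0],[0,0,0]],[-0.3,[0,0,0],[0,0,0]],[-0.3,[0,0,-0.03],[0,0,0]],[-0.3,[0,0,-0.03],[0,0,0]]]';  python3 -m jog '[[0.5,[-0.001,0.03,-0.005],[0,0,0]],[0.5,[0,0.0325,0],[0,0,0]],[0.5,[0,0,0],[0,0,0]],[0.5,[0,0,0],[0,0,0]]]'; python3 - <<'E'
from h import *
togo([.537,.1813,.131],-0.066); c=snap("wrist"); caps(c)
E
```

```text
time_s: 15.05
eef_pos: [0.474, 0.1864, 0.1268]
orientation: [-2.286, -2.153, 0.003]
contact_force: [-0.2, -0.3, 0.4]
finger_gap: 0.192
t 15.05 p [0.474  0.1864 0.1268] F [-0.2 -0.3  0.4] M [ 0.1  -0.11  0.02] gap 0.192
time_s: 15.65
eef_pos: [0.4741, 0.1864, 0.1879]
orientation: [-2.287, -2.153, 0.003]
contact_force: [1.5, 0.8, -0.4]
finger_gap: 0.351
time_s: 16.05
eef_pos: [0.5369, 0.1817, 0.1923]
orientation: [-2.287, -2.153, 0.001]
contact_force: [-0.5, -0.1, -0.5]
finger_gap: 0.668
t 16.05 p [0.5369 0.1817 0.1923] F [-0.5 -0.1 -0.5] M [-0.   -0.07 -0.01] gap 0.668
shift tool [-0.0004  0.0002  0.0613]
tool axes x,y,z [[0.061, 0.998, -0.0], [0.998, -0.061, -0.001], [-0.001, -0.0, -1.0]]
turn wz 0.005 j6 0.367
cap [225. 248.] 621 [0.4695 0.1746]
```

```bash
python3 -m jog '[[0.5,[0,0,0.035],[0,0,0]],[0.5,[0,0,0.026],[0,0,0.005]],[-1,[0,0,0],[0,0,0]],[-1,[0,0,0],[0,0,0]],[-1,[0,0,0],[0,0,0]],[-1,[0,0,0],[0,0,0]],[-1,[0,0,0],[0,0,0]],[-1,[0,0,0],[0,0,0]]]' 30; python3 -m jog '[[-1,[0,0,0],[0,0,0.149]],[-1,[0,0,0],[0,0,0.149]],[-1,[0,0,0],[0,0,0.149]],[-1,[0,0,0],[0,0,0.149]],[-1,[0,0,0],[0,0,0.149]],[-1,[0,0,0],[0,0,0.149]],[-1,[0,0,0],[0,0,0.149]],[-1,[0,0,0],[0,0,0.02]]]';python3 -m jog '[[-1,[0,0,0],[0,0,0]],[0.3,[0,0,0],[0,0,0]],[0.3,[0,0,0],[0,0,0]],[0.3,[0,0,0],[0,0,0]],[0.3,[0,0,-0.04],[0,0,0]],[0.3,[0,0,-0.04],[0,0,0]]]'; python3 - <<'E'
from h import *
s,R=st(); print(R.T.round(3).tolist())
E
python3 -m jog '[[0.3,[0,0,0],[0,0,-0.149]],[0.3,[0,0,0],[0,0,-0.149]],[0.3,[0,0,0],[0,0,-0.149]],[0.3,[0,0,0],[0,0,-0.149]],[0.3,[0,0,0],[0,0,-0.149]],[0.3,[0,0,0],[0,0,-0.149]],[0.3,[0,0,0],[0,0,-0.149]],[0.3,[0,0,0],[0,0,-0.149]]]'; python3 - <<'E'
from h import *
c=snap("wrist","w10"); togo([.575,-.222,.2],0.06)
c=snap("top"); hh=cv2.cvtColor(c["frame"],cv2.COLOR_RGB2HSV); m=cv2.inRange(hh,(8,120,80),(22,255,255)); m[:215]=0;m[275:]=0;m[:,:340]=0;m[:,475:]=0
p=cv2.findNonZero(m); r=cv2.minAreaRect(p); print(r,len(p),ray(c,r[0],.04))
E
```

```text
time_s: 16.9
eef_pos: [0.5369, 0.1823, 0.1332]
orientation: [-2.292, -2.148, -0.002]
contact_force: [-2.7, 0.6, 5.7]
finger_gap: 0.437
time_s: 17.7
eef_pos: [0.5381, 0.1815, 0.1332]
orientation: [3.064, 0.688, 0.005]
contact_force: [-0.2, -2.4, 6.4]
finger_gap: 0.439
time_s: 18.3
eef_pos: [0.5361, 0.1817, 0.2111]
orientation: [3.064, 0.69, -0.006]
contact_force: [1.1, -0.3, 0.0]
finger_gap: 0.652
t 18.3 p [0.5361 0.1817 0.2111] F [ 1.1 -0.3  0. ] M [ 0.04 -0.01 -0.04] gap 0.652
[[0.903, 0.429, -0.004], [0.429, -0.903, -0.001], [-0.004, -0.001, -1.0]]
time_s: 19.1
eef_pos: [0.5369, 0.1819, 0.2112]
orientation: [-2.142, -2.298, 0.001]
contact_force: [0.2, 0.6, -0.8]
finger_gap: 0.648
t 19.15 p [0.5368 0.1819 0.2113] F [-0.6  0.2 -0. ] M [-0.07 -0.08  0.01] gap 0.653
shift tool [-0.4056  0.0081  0.0114]
tool axes x,y,z [[-0.074, 0.997, -0.0], [0.997, 0.074, -0.0], [-0.0, -0.0, -1.0]]
turn wz 0.014 j6 0.232
((408.0, 242.5), (27.0, 90.0), 90.0) 2408 [ 0.57488492 -0.26079504  0.04      ]
```

View pics/w10.png

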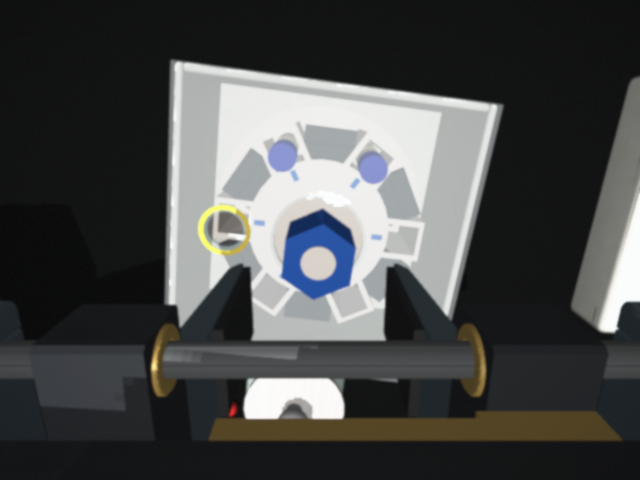

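```bash
python3 -m jog '[[0.3,[-0.045,0.0008,0],[0,0,0]],[0.3,[-0.045,0.0008,0],[0,0,0]],[0.3,[-0.045,0.0008,0],[0,0,0]],[0.3,[-0.045,0.0008,0],[0,0,0]],[0.3,[-0.045,0.0008,0],[0,0,0]],[0.3,[-0.045,0.0008,0],[0,0,0]],[0.3,[-0.045,0.0008,0],[0,0,0]],[0.3,[-0.045,0.0008,0],[0,0,0]]]'; python3 -m jog '[[0.3,[-0.045,0.0008,0],[0,0,0]],[0.3,[0,0,0],[0,0,0.06]],[0.3,[0,0,0],[0,0,0]],[0.3,[0,0,0],[0,0,0]]]';  python3 - <<'E'
from h import *
c=snap("wrist"); p=caps(c); togo([*p[0],.0565],0.015)
E
```

```text
time_s: 20.0
eef_pos: [0.5663, -0.1788, 0.2116]
orientation: [2.153, 2.287, 0.0]
contact_force: [1.4, 1.4, -0.3]
finger_gap: 0.651
time_s: 20.4
eef_pos: [0.5699, -0.2214, 0.2114]
orientation: [-2.217, -2.225, -0.0]
contact_force: [0.9, 0.4, 0.6]
finger_gap: 0.652
cap [324. 226.] 534 [ 0.5736 -0.2212]
t 20.45 p [ 0.57   -0.2211  0.2115] F [ 0.4  0.1 -0.8] M [-0.01 -0.08  0.01] gap 0.65
shift tool [-0.0002  0.0037  0.155 ]
tool axes x,y,z [[-0.005, 1.0, 0.0], [1.0, 0.005, -0.0], [-0.0, 0.0, -1.0]]
turn wz -0.01 j6 -0.393
```

```bash
python3 -m jog '[[0.3,[0,0.0037,0.05],[0,0,0]],[0.3,[0,0,0.05],[0,0,0]],[0.3,[0,0,0.035],[0,0,0]],[0.3,[0,0,0.02],[0,0,0]],[-1,[0,0,0],[0,0,0]],[-1,[0,0,0],[0,0,0]],[-1,[0,0,0],[0,0,0]],[-1,[0,0,0],[0,0,0]]]' 12; python3 -m jog '[[-1,[0,0,0],[0,0,0]],[-1,[0,0,0],[0,0,0]],[-1,[0,0,0],[0,0,0]],[-1,[0,0,0],[0,0,0]],[-1,[0,0,-0.04],[0,0,0]],[-1,[0,0,-0.04],[0,0,0]],[-1,[0,0,-0.04],[0,0,0]],[-1,[0,0,-0.045],[0,0,0]]]';  python3 - <<'E'
from h import *
togo([.4750,.1850,.22],-0.06)
E
```

```text
time_s: 21.25
eef_pos: [0.5749, -0.222, 0.0586]
orientation: [2.214, 2.224, 0.002]
contact_force: [-0.2, -0.0, -0.7]
finger_gap: 0.33
time_s: 22.05
eef_pos: [0.5727, -0.2216, 0.2221]
orientation: [-2.215, -2.224, 0.002]
contact_force: [0.4, -1.1, 0.5]
finger_gap: 0.193
t 22.05 p [ 0.5727 -0.2216  0.2221] F [ 0.4 -1.1  0.5] M [ 0.   -0.14 -0.01] gap 0.193
shift tool [ 0.4069 -0.0961  0.0028]
tool axes x,y,z [[-0.004, 1.0, 0.001], [1.0, 0.004, -0.003], [-0.003, 0.001, -1.0]]
turn wz 0.064 j6 -0.392
```

```bash
python3 -m jog '[[-1,[0.0452,-0.0107,0],[0,0,0]],[-1,[0.0452,-0.0107,0],[0,0,0]],[-1,[0.0452,-0.0107,0],[0,0,0]],[-1,[0.0452,-0.0107,0],[0,0,0]],[-1,[0.0452,-0.0107,0],[0,0,0]],[-1,[0.0452,-0.0107,0],[0,0,0]],[-1,[0.0452,-0.0107,0],[0,0,0]],[-1,[0.0452,-0.0107,0],[0,0,0]]]'; python3 -m jog '[[-1,[0.0452,-0.0107,0],[0,0,0]],[-1,[0,0,0],[0,0,0.064]],[-1,[0,0,0.03],[0,0,0]],[-1,[0,0,0.022],[0,0,0]],[-1,[0,0,0],[0,0,0]],[-1,[0,0,0],[0,0,0]]]';  python3 - <<'E'
from h import *
togo([.4750,.1850,.13],-0.06); c=snap("wrist","w11",(200,160,520,400),2)
E
```

```text
time_s: 22.85
eef_pos: [0.4855, 0.1409, 0.2214]
orientation: [-2.217, -2.225, 0.002]
contact_force: [0.5, 0.0, -0.4]
finger_gap: 0.194
time_s: 23.45
eef_pos: [0.4758, 0.1845, 0.1698]
orientation: [-2.287, -2.154, 0.001]
contact_force: [1.0, -0.1, 1.0]
finger_gap: 0.193
t 23.45 p [0.4758 0.1845 0.1698] F [ 1.  -0.1  1. ] M [ 0.05 -0.06  0.  ] gap 0.193
shift tool [ 0.0005 -0.0008  0.0398]
tool axes x,y,z [[0.06, 0.998, -0.0], [0.998, -0.06, -0.001], [-0.001, -0.0, -1.0]]
turn wz -0.0 j6 0.408
```

View pics/w11.png

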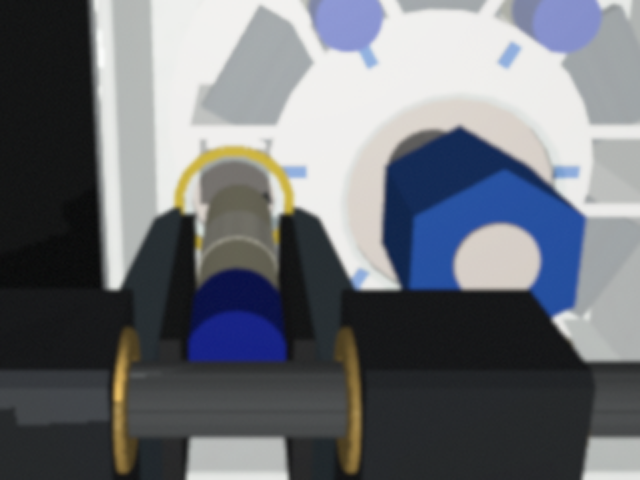

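```bash
python3 -m jog '[[-1,[-0.0005,-0.0009,0.012],[0,0,0]],[-1,[0,0,0.015],[0,0,0]],[-1,[0,0,0.014],[0,0,0]],[-1,[0,0,0],[0,0,0]]]'; python3 - <<'E'
from h import *
st()
E
python3 -m jog '[[-0.3,[0,0,0],[0,0,0]],[-0.3,[0,0,0],[0,0,0]],[-0.3,[0,0,0],[0,0,0]],[-0.3,[0,0,0],[0,0,0]],[-0.3,[0,0,-0.03],[0,0,0]],[-0.3,[0,0,-0.03],[0,0,0]]]';  python3 -m jog '[[0.5,[0,0.03,-0.005],[0,0,0]],[0.5,[0,0.0325,0],[0,0,0]],[0.5,[0,0,0],[0,0,0]],[0.5,[0,0,0],[0,0,0]]]'; python3 - <<'E'
from h import *
togo([.537,.1813,.131],-0.066); c=snap("wrist"); caps(c)
E
```

```text
time_s: 23.9
eef_pos: [0.4739, 0.1837, 0.1273]
orientation: [-2.287, -2.152, 0.004]
contact_force: [-0.7, 0.8, -0.5]
finger_gap: 0.194
t 23.9 p [0.4739 0.1837 0.1273] F [-0.7  0.8 -0.5] M [ 0.09 -0.12 -0.01] gap 0.194
time_s: 24.5
eef_pos: [0.4743, 0.1839, 0.189]
orientation: [-2.287, -2.153, 0.003]
contact_force: [1.1, 0.6, 0.3]
finger_gap: 0.349
time_s: 24.9
eef_pos: [0.5372, 0.1802, 0.1934]
orientation: [-2.287, -2.153, 0.002]
contact_force: [-0.2, -0.7, -0.8]
finger_gap: 0.668
t 24.9 p [0.5372 0.1802 0.1934] F [-0.2 -0.7 -0.8] M [-0.01 -0.11  0.01] gap 0.668
shift tool [ 0.0011 -0.0002  0.0624]
tool axes x,y,z [[0.061, 0.998, -0.0], [0.998, -0.061, -0.001], [-0.001, -0.0, -1.0]]
turn wz 0.005 j6 0.364
cap [224. 240.] 471 [0.4692 0.1791]
```

```bash
python3 -m jog '[[0.5,[0.001,0,0.035],[0,0,0]],[0.5,[0,0,0.027],[0,0,0.005]],[-1,[0,0,0],[0,0,0]],[-1,[0,0,0],[0,0,0]],[-1,[0,0,0],[0,0,0]],[-1,[0,0,0],[0,0,0]],[-1,[0,0,0],[0,0,0]],[-1,[0,0,0],[0,0,0]]]' 30; python3 -m jog '[[-1,[0,0,0],[0,0,0.149]],[-1,[0,0,0],[0,0,0.149]],[-1,[0,0,0],[0,0,0.149]],[-1,[0,0,0],[0,0,0.149]],[-1,[0,0,0],[0,0,0.149]],[-1,[0,0,0],[0,0,0.149]],[-1,[0,0,0],[0,0,0.149]],[-1,[0,0,0],[0,0,0.02]]]';python3 -m jog '[[-1,[0,0,0],[0,0,0]],[0.3,[0,0,0],[0,0,0]],[0.3,[0,0,0],[0,0,0]],[0.3,[0,0,0],[0,0,0]],[0.3,[0,0,-0.04],[0,0,0]],[0.3,[0,0,-0.04],[0,0,0]],[1,[0,0,-0.03],[0,0,0]]]'; python3 - <<'E'
from h import *
import pickle
togo([.475,-.132,.25],2.04)
c=snap("wrist"); 
d=snap("top"); pickle.dump(d,open("t12.pkl","wb")); f=d["frame"]
g=np.hstack([cv2.resize(f[190:315,130:460],(792,300),interpolation=cv2.INTER_CUBIC)]); w=cv2.resize(c["frame"],(400,300)); 
g=np.vstack([g,np.hstack([w,cv2.resize(f[240:330,310:430],(392,300),interpolation=cv2.INTER_CUBIC)])]); cv2.imwrite("pics/c12.png",g[:,:,::-1])
E
```

```text
time_s: 25.75
eef_pos: [0.5368, 0.1819, 0.1333]
orientation: [-2.292, -2.148, -0.001]
contact_force: [-4.4, -0.3, 6.5]
finger_gap: 0.438
time_s: 26.55
eef_pos: [0.5377, 0.1813, 0.1334]
orientation: [3.065, 0.686, 0.003]
contact_force: [-2.3, -0.3, 5.0]
finger_gap: 0.44
time_s: 27.25
eef_pos: [0.538, 0.1816, 0.244]
orientation: [-3.065, -0.69, -0.004]
contact_force: [1.1, -0.4, -0.2]
finger_gap: 0.709
t 27.25 p [0.538  0.1816 0.244 ] F [ 1.1 -0.4 -0.2] M [-0.   -0.08 -0.02] gap 0.709
shift tool [-0.1913  0.2564 -0.0063]
tool axes x,y,z [[0.904, 0.428, 0.003], [0.428, -0.904, 0.0], [0.002, 0.001, -1.0]]
turn wz -0.026 j6 1.433
```

View pics/c12.png

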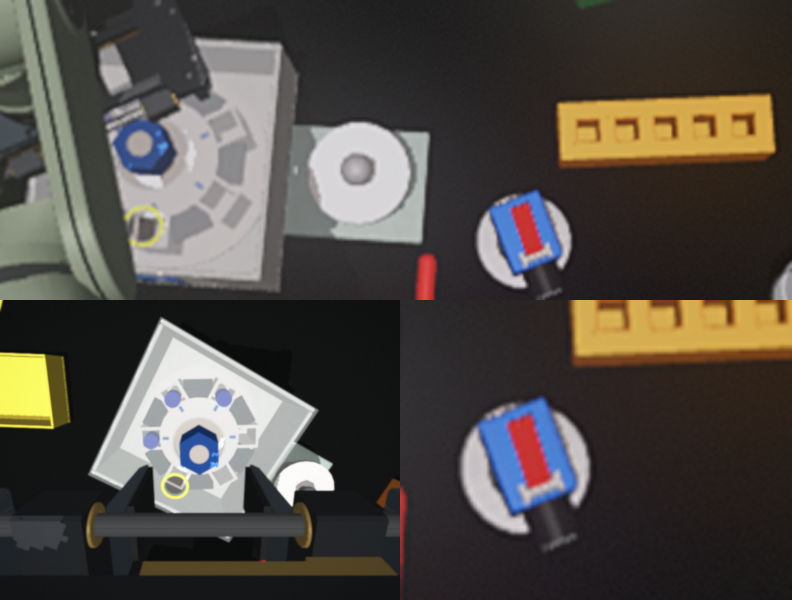

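```bash
python3 -m jog '[[1,[-0.0273,0.0366,0],[0,0,0]],[1,[-0.0273,0.0366,0],[0,0,0]],[1,[-0.0273,0.0366,0],[0,0,0]],[1,[-0.0273,0.0366,0],[0,0,0]],[1,[-0.0273,0.0366,0],[0,0,0]],[1,[-0.0273,0.0366,0],[0,0,0]],[1,[-0.0273,0.0366,0],[0,0,0]],[1,[0,0,0],[0,0,-0.149]]]'; for i in 1 2; do python3 -m jog '[[1,[0,0,0],[0,0,-0.149]],[1,[0,0,0],[0,0,-0.149]],[1,[0,0,0],[0,0,-0.149]],[1,[0,0,0],[0,0,-0.149]],[1,[0,0,0],[0,0,-0.149]],[1,[0,0,0],[0,0,-0.149]],[1,[0,0,0],[0,0,-0.149]],[1,[0,0,0],[0,0,-0.149]]]'; done;  python3 -m jog '[[1,[0,0,0],[0,0,-0.149]],[1,[0,0,0],[0,0,-0.149]],[1,[0,0,0],[0,0,-0.149]],[1,[0,0,0],[0,0,0]],[1,[0,0,0],[0,0,0]]]'; python3 - <<'E'
from h import *
import pickle
togo([.4765,-.134,.1],1.87); c=snap("wrist","w13"); pickle.dump(c,open("w13.pkl","wb"))
d=pickle.load(open("t12.pkl","rb")); print(ray(d,(348.3,290.1),.005))
E
```

```text
time_s: 28.15
eef_pos: [0.4729, -0.1366, 0.2408]
orientation: [3.005, 0.912, -0.003]
contact_force: [0.3, 0.6, 0.4]
finger_gap: 1.0
time_s: 28.95
eef_pos: [0.474, -0.1319, 0.2407]
orientation: [-1.964, -2.45, 0.001]
contact_force: [0.1, 0.5, 0.1]
finger_gap: 0.998
time_s: 29.75
eef_pos: [0.474, -0.1319, 0.2407]
orientation: [-0.25, -3.13, -0.0]
contact_force: [-0.4, -0.1, 0.3]
finger_gap: 0.999
time_s: 30.25
eef_pos: [0.4742, -0.1319, 0.2411]
orientation: [0.435, -3.11, -0.001]
contact_force: [0.0, -0.5, -0.2]
finger_gap: 0.997
t 30.25 p [ 0.4742 -0.1319  0.2411] F [ 0.  -0.5 -0.2] M [ 0.17 -0.1  -0.01] gap 0.997
shift tool [-0.0018 -0.0027  0.1411]
tool axes x,y,z [[-0.962, -0.274, 0.001], [-0.274, 0.962, 0.0], [-0.001, 0.0, -1.0]]
turn wz -0.021 j6 -2.143
[ 0.47712973 -0.13498726  0.005     ]
```

View pics/w13.png

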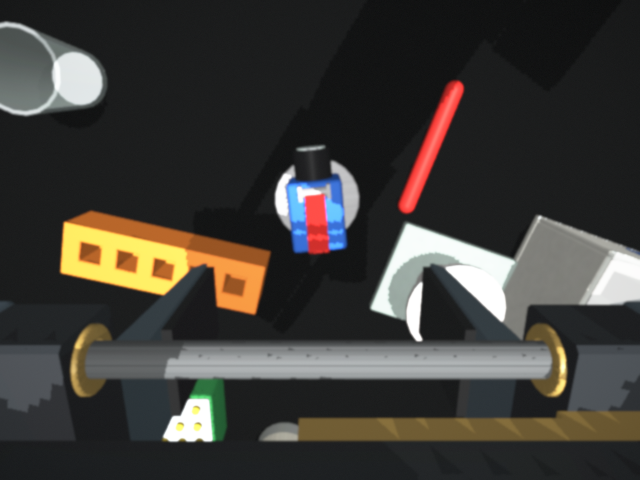

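```bash
python3 - <<'E'
from h import *
import pickle
c=pickle.load(open("w13.pkl","rb"))
o=ray(c,(317.5,199),.004); l=ray(c,(311,148),.071); e=ray(c,(318,252),.115)
print(o,l,e)
for p,q in ((l,o),(l,e)): d=p-q; print(np.degrees(np.arctan2(d[1],d[0])),np.hypot(*d[:2]))
for p,q in (((288,186),(296,250)),((344,180),(345,248))):
    d=ray(c,p,.076)-ray(c,q,.076); print(np.degrees(np.arctan2(d[1],d[0])))
E
```

```text
[ 0.47549702 -0.13109844  0.004     ] [ 0.4238247  -0.15117222  0.071     ] [ 0.49305393 -0.12560021  0.115     ]
-158.76973909924266 0.05543451935189494
-159.72669802734532 0.07380118417737659
-158.18401703298434
-162.25325699512948
```

```bash
python3 -m jog '[[1,[-0.0018,-0.001,0.045],[0,0,-0.07]],[1,[0,0,0.045],[0,0,0]],[1,[0,0,0.045],[0,0,0]],[1,[0,0,0.04],[0,0,0]],[1,[0,0,0.018],[0,0,0]],[1,[0,0,0],[0,0,0]]]' 25; python3 - <<'E'
from h import *
st()
E
python3 -m jog '[[-1,[0,0,0],[0,0,0]],[-1,[0,0,0],[0,0,0]],[-1,[0,0,0],[0,0,0]],[-1,[0,0,0],[0,0,0]],[-1,[0,0,0],[0,0,0]],[-1,[0,0,0],[0,0,0]],[-1,[0,0,0],[0,0,0]],[-1,[0,0,0],[0,0,0]]]'; python3 -m jog '[[-1,[0,0,-0.03],[0,0,0]],[-1,[0,0,-0.04],[0,0,0]],[-1,[0,0,-0.04],[0,0,0]],[-1,[0,0,-0.04],[0,0,0]],[-1,[0,0,0],[0,0,0]],[-1,[0,0,0],[0,0,0]]]'; python3 - <<'E'
from h import *
import pickle
togo([.5265,.010,.18],-.066); c=snap("wrist","w14"); d=snap("scene"); pickle.dump((c,d),open("w14.pkl","wb"))
E
```

```text
time_s: 30.9
eef_pos: [0.4742, -0.1318, 0.046]
orientation: [0.545, -3.088, -0.005]
contact_force: [-0.6, -0.5, -0.4]
finger_gap: 0.996
t 30.9 p [ 0.4742 -0.1318  0.046 ] F [-0.6 -0.5 -0.4] M [ 0.14 -0.15 -0.06] gap 0.996
time_s: 31.7
eef_pos: [0.4766, -0.1325, 0.0491]
orientation: [-0.549, 3.093, -0.0]
contact_force: [-0.1, -0.0, 3.7]
finger_gap: 0.502
time_s: 32.3
eef_pos: [0.4759, -0.1323, 0.1981]
orientation: [0.549, -3.093, -0.0]
contact_force: [-0.7, 0.4, -4.9]
finger_gap: 0.505
t 32.3 p [ 0.4759 -0.1323  0.1981] F [-0.7  0.4 -4.9] M [ 0.09 -0.04 -0.  ] gap 0.505
shift tool [-0.0965  0.1162  0.0181]
tool axes x,y,z [[-0.939, -0.344, 0.001], [-0.344, 0.939, 0.0], [-0.001, 0.0, -1.0]]
turn wz -1.154 j6 -2.216
```

View pics/w14.png

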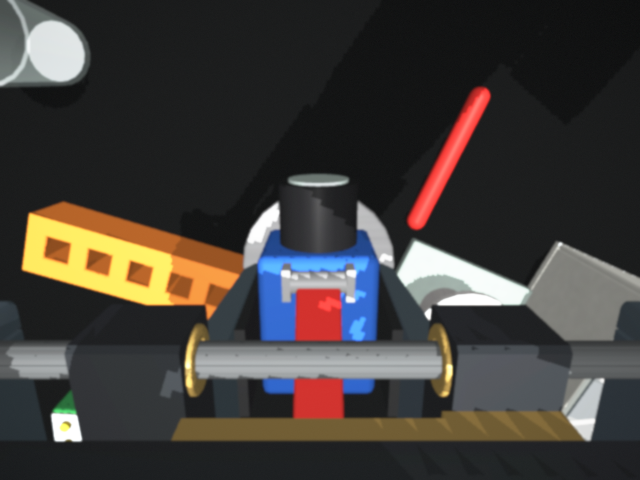

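```bash
python3 - <<'E'
from h import *
import pickle
c,d=pickle.load(open("w14.pkl","rb"))
s=ctrl.observe(); R=Ro.from_rotvec(s["orientation"]).as_matrix(); p=np.array(s["eef_pos"])
f=c["frame"]; h=cv2.cvtColor(f,cv2.COLOR_RGB2HSV)
m=cv2.inRange(h,(100,120,60),(125,255,255)); 
for u in (270,275,365,370): r=np.nonzero(m[200:335,u])[0]; print("case front row",u,200+r.min(), "rear", 200+np.nonzero(m[200:420,u])[0].max())
def q(x,y,zr): # reader-frame point assuming axis at TCP, underside .049 below
    return proj(c,p+R@np.array([x,y,.0475-zr]))
print("case front top",q(.03,-.023,.076),q(.03,.023,.076),"rear top",q(-.03,-.023,.076),q(-.03,.023,.076),"front bottom",q(.03,0,.034))
print("lens front top",q(.055,0,.071),"lens front bottom",q(.055,0,.039),"foot front",q(.042,0,.005),"sides",q(0,-.042,.005),q(0,.042,.005))
for r in (200,215,225,235,245,255): 
    g=cv2.cvtColor(f,cv2.COLOR_RGB2GRAY)[r].astype(int); b=np.nonzero(g>110)[0]; b=b[(b>225)&(b<410)]; print(r,b.min() if len(b) else None,b.max() if len(b) else None)
E
```

```text
case front row 270 234 rear 394
case front row 275 231 rear 394
case front row 365 232 rear 394
case front row 370 243 rear 393
case front top [254.55591187 254.04770923] [380.03686074 254.08430444] rear top [261.09894093 393.03043068] [373.8372332  393.16499882] front bottom [317.68944852 224.28603895]
lens front top [317.25164874 184.01175223] lens front bottom [317.59497739 171.7214103 ] foot front [317.87139961 187.65073854] sides [241.76992025 263.16283931] [394.1680602  263.21630497]
200 None None
215 261 375
225 253 382
235 248 387
245 245 391
255 244 409
```

```bash
python3 -m jog '[[-1,[-0.0241,0.0295,0],[0,0,0]],[-1,[-0.0241,0.0295,0],[0,0,0]],[-1,[-0.0241,0.0295,0],[0,0,0]],[-1,[-0.0241,0.0295,0],[0,0,0]],[-1,[0,0,0],[0,0,0.142]],[-1,[0,0,0],[0,0,0.142]],[-1,[0,0,0],[0,0,0.142]],[-1,[0,0,0],[0,0,0.142]]]'; python3 -m jog '[[-1,[0,0,0],[0,0,0.142]],[-1,[0,0,0],[0,0,0.142]],[-1,[0,0,0],[0,0,0.142]],[-1,[0,0,0],[0,0,0.142]],[-1,[0,0,0],[0,0,0.142]],[-1,[0,0,0],[0,0,0.142]],[-1,[0,0,0],[0,0,0.142]],[-1,[0,0,0],[0,0,0.142]]]'; python3 -m jog '[[-1,[0,0,0],[0,0,0.142]],[-1,[0,0,0],[0,0,0.142]],[-1,[0,0,0],[0,0,0]],[-1,[0,0,0],[0,0,0]]]';python3 - <<'E'
from h import *
import pickle
togo([.526,.0117,.165],-.066); c=snap("wrist"); d=snap("scene"); pickle.dump((c,d),open("w15.pkl","wb"))
print("hub px",proj(c,[.5372,.1816,.16]),"flange",[proj(c,[.526+.044*np.cos(t),.0117+.044*np.sin(t),.075]).round() for t in np.arange(4)*np.pi/2])
f=c["frame"]; h=cv2.cvtColor(f,cv2.COLOR_RGB2HSV)
m=cv2.inRange(h,(18,80,80),(38,255,255)); m[330:]=0
n=cv2.connectedComponentsWithStats(m); print(n[2][1:][n[2][1:,4]>30],n[3][1:][n[2][1:,4]>30])
print("port pred",proj(c,[.4753,.1857,.119]))
g=f[120:420,140:540]; cv2.imwrite("pics/w15.png",cv2.resize(np.hstack([g,d["frame"][160:310,270:470][:, :].repeat(2,0).repeat(2,1)]),(800,300))[:,:,::-1])
E
```

```text
time_s: 33.2
eef_pos: [0.525, 0.0117, 0.1959]
orientation: [-0.348, -3.117, 0.001]
contact_force: [-1.0, 0.1, -3.6]
finger_gap: 0.504
time_s: 34.0
eef_pos: [0.525, 0.0115, 0.196]
orientation: [-1.971, -2.441, 0.006]
contact_force: [-0.7, 0.8, -4.6]
finger_gap: 0.502
time_s: 34.4
eef_pos: [0.5255, 0.0115, 0.197]
orientation: [-2.289, -2.149, 0.004]
contact_force: [0.7, -0.7, -4.4]
finger_gap: 0.499
t 34.4 p [0.5255 0.0115 0.197 ] F [ 0.7 -0.7 -4.4] M [ 0.01 -0.12  0.05] gap 0.499
shift tool [0.0002 0.0006 0.032 ]
tool axes x,y,z [[0.063, 0.998, -0.0], [0.998, -0.063, -0.004], [-0.004, -0.0, -1.0]]
turn wz 0.003 j6 0.063
hub px [ 321.53128023 -108.77602835] flange [array([380., 225.]), array([316., 168.]), array([260., 232.]), array([324., 284.])]
[] []
port pred [200.58557246 -68.08054065]
```

View pics/w15.png

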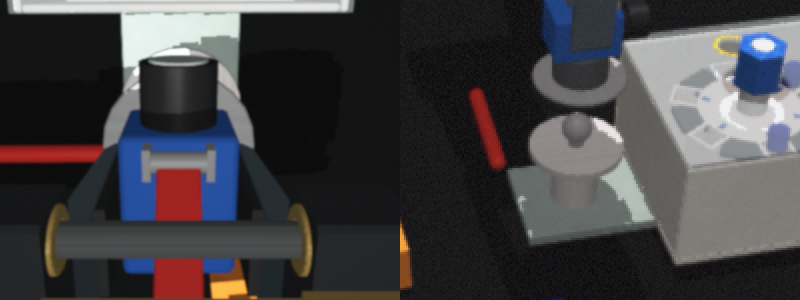

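```bash
python3 - <<'E'
from h import *
import pickle
c,d=pickle.load(open("w15.pkl","rb"))
print([proj(d,[.5258,.0117,z]).round(1) for z in (.15,.094,.075)])
print("crop px foot",270+(579-400)/2,"ball",270+(577-400)/2,160+127/2.)
# flange arc fit in wrist
g=cv2.cvtColor(c["frame"],cv2.COLOR_RGB2GRAY).astype(int)
for r in (170,173,176,180): 
    b=np.nonzero(g[r]>150)[0]; b=b[(b>262)&(b<385)]; print(r,b.min(),b.max(),(b.min()+b.max())/2)
print([ [proj(c,[.5258+.044*np.cos(t),.0117+.044*np.sin(t),.075]).round(0).tolist() for t in np.radians((70,86,94,110))]])
E
```

```text
[array([360.4, 197.7]), array([359. , 222.6]), array([358.5, 230.7])]
crop px foot 359.5 ball 358.5 223.5
170 263 334 298.5
173 263 343 303.0
176 263 347 305.0
180 263 279 271.0
[[[337.0, 171.0], [320.0, 168.0], [311.0, 169.0], [295.0, 173.0]]]
```

```bash
python3 -m jog '[[-1,[0,0.0003,0.015],[0,0,0]],[-1,[0,0,0.015],[0,0,0]],[-1,[0,0,0.01],[0,0,0]],[-1,[0,0,0],[0,0,0]]]'; python3 - <<'E'
from h import *
st()
E
```

```text
time_s: 34.9
eef_pos: [0.5255, 0.0115, 0.1571]
orientation: [-2.291, -2.146, 0.004]
contact_force: [0.3, -0.3, -4.4]
finger_gap: 0.505
t 34.9 p [0.5255 0.0115 0.1571] F [ 0.3 -0.3 -4.4] M [ 0.07 -0.03 -0.07] gap 0.505
```

```bash
for i in 1 2 3; do python3 -m jog '[[-1,[0,0,0.004],[0,0,0]],[-1,[0,0,0],[0,0,0]]]' | egrep 'pos|force'; done; python3 - <<'E'
from h import *
st()
E
```

```text
eef_pos: [0.5268, 0.0115, 0.1548]
contact_force: [-0.1, 0.1, -3.5]
eef_pos: [0.5265, 0.0115, 0.1506]
contact_force: [0.2, -0.0, -4.9]
eef_pos: [0.5263, 0.0115, 0.1463]
contact_force: [-0.4, -0.0, -4.1]
t 35.5 p [0.5263 0.0115 0.1463] F [-0.4 -0.  -4.1] M [-0.07 -0.12 -0.02] gap 0.504
```

```bash
for i in 1 2 3 4; do python3 -m jog '[[-1,[0,0,0.005],[0,0,0]],[-1,[0,0,0],[0,0,0]]]' | egrep 'pos|force'; done; python3 - <<'E'
from h import *
st()
E
```

```text
eef_pos: [0.5262, 0.0115, 0.141]
contact_force: [0.2, -0.2, -4.7]
eef_pos: [0.5262, 0.0115, 0.136]
contact_force: [-0.4, 0.3, -3.3]
eef_pos: [0.5262, 0.0115, 0.131]
contact_force: [-0.4, 0.4, -4.4]
eef_pos: [0.5262, 0.0115, 0.1261]
contact_force: [0.1, 0.6, -4.4]
t 36.3 p [0.5262 0.0115 0.1261] F [ 0.1  0.6 -4.4] M [-0.01 -0.03 -0.04] gap 0.506
```

Passing over the ball freely with no lateral force. Last millimetres until it touches the flange.

```bash
for i in 1 2 3 ; do python3 -m jog '[[-1,[0,0,0.0015],[0,0,0]],[-1,[0,0,0],[0,0,0]],[-1,[0,0,0],[0,0,0]]]' | egrep 'pos|force'; done
```

```text
eef_pos: [0.5267, 0.0115, 0.1253]
contact_force: [-0.6, -0.3, -3.9]
eef_pos: [0.527, 0.0115, 0.1241]
contact_force: [0.4, 0.1, -0.6]
eef_pos: [0.527, 0.0115, 0.1241]
contact_force: [-2.4, -0.6, 9.5]
```

```bash
python3 -m jog '[[-1,[0,0,-0.0015],[0,0,0]],[1,[0,0,0],[0,0,0]],[1,[0,0,0],[0,0,0]],[1,[0,0,0],[0,0,0]],[1,[0,0,0],[0,0,0]],[1,[0,0,0],[0,0,0]],[1,[0,0,0],[0,0,0]]]'; python3 -m jog '[[1,[0,0,-0.02],[0,0,0]],[1,[0,0,-0.04],[0,0,0]],[1,[0,0,-0.04],[0,0,0]],[-1,[0,0,-0.01],[0,0,0]],[-1,[0,0,0],[0,0,0]]]'; python3 - <<'E'
from h import *
import pickle
s,R=st(); c=snap("wrist"); d=snap("scene"); pickle.dump((c,d),open("w16.pkl","wb"))
f=c["frame"]; h=cv2.cvtColor(f,cv2.COLOR_RGB2HSV)
m=cv2.inRange(h,(100,120,60),(125,255,255)); m[335:]=0; p=cv2.findNonZero(m); print("case",cv2.boundingRect(p))
mr=cv2.inRange(h,(0,120,60),(8,255,255))|cv2.inRange(h,(172,120,60),(180,255,255)); mr[335:]=0; mr[:,:270]=0; mr[:,370:]=0; print("lever",cv2.boundingRect(cv2.findNonZero(mr)))
o=np.array([.5262,.0115,.075]); ex=R[:,0]; ey=R[:,1]
def q(x,y,z): return proj(c,o+x*ex+y*ey+np.array([0,0,z])).round(0)
print("case corners",[q(x,y,.076) for x in(.03,-.03) for y in (-.023,.023)],"lever tip",q(.022-.052*.766,0,.08+.052*.643+.005))
cv2.imwrite("pics/w16.png",np.hstack([f[120:420,140:540],d["frame"][160:310,270:470].repeat(2,0).repeat(2,1)])[:,:,::-1])
E
```

```text
time_s: 37.9
eef_pos: [0.5267, 0.0115, 0.1237]
orientation: [2.293, 2.147, -0.0]
contact_force: [-0.0, 0.4, 0.9]
finger_gap: 0.985
time_s: 38.4
eef_pos: [0.5276, 0.0115, 0.2355]
orientation: [2.291, 2.145, 0.005]
contact_force: [0.1, 0.3, -0.4]
finger_gap: 0.854
t 38.4 p [0.5276 0.0115 0.2355] F [ 0.1  0.3 -0.4] M [-0.02 -0.08 -0.04] gap 0.854
case (281, 189, 71, 97)
lever (302, 216, 30, 79)
case corners [array([279., 199.]), array([353., 199.]), array([282., 288.]), array([351., 288.])] lever tip [316. 298.]
```

View pics/w16.png

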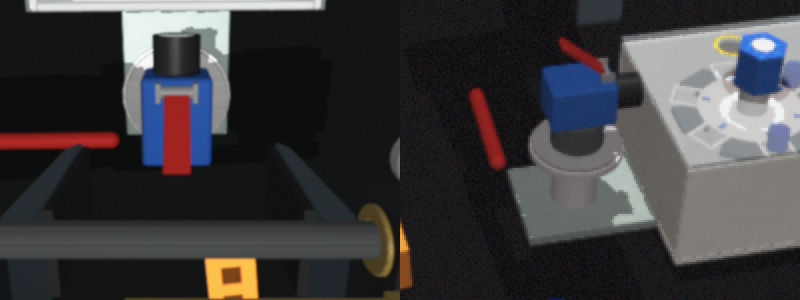

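```bash
python3 -m jog '[[-1,[-0.02,-0.0008,0],[0,0,0]],[-1,[0,0,0],[0,0,0]],[-1,[0,0,0],[0,0,0]],[-1,[0,0,0],[0,0,0]],[-1,[0,0,0],[0,0,0]],[-1,[0,0,0],[0,0,0]],[-1,[0,0,0],[0,0,0]],[-1,[0,0,0],[0,0,0]]]' 10; python3 -m jog '[[-1,[0,0,0],[0,0,0]],[-1,[0,0,0],[0,0,0]],[-1,[0,0,0],[0,0,0]],[-1,[0,0,0.02],[0,0,0]],[-1,[0,0,0.02],[0,0,0]],[-1,[0,0,0],[0,0,0]]]'; for i in 1 2 3 4 5; do python3 -m jog '[[-1,[0,0,0.003],[0,0,0]],[-1,[0,0,0.003],[0,0,0]],[-1,[0,0,0],[0,0,0]]]' | egrep 'pos|force'; done
```

```text
time_s: 39.3
eef_pos: [0.5246, -0.0082, 0.2338]
orientation: [2.293, 2.147, 0.0]
contact_force: [-0.1, 0.2, 0.2]
finger_gap: 0.07
time_s: 39.9
eef_pos: [0.523, -0.0084, 0.1916]
orientation: [-2.291, -2.145, 0.005]
contact_force: [0.1, 0.1, -0.7]
finger_gap: 0.005
eef_pos: [0.5252, -0.0089, 0.1887]
contact_force: [0.8, -1.0, 0.9]
eef_pos: [0.525, -0.0085, 0.182]
contact_force: [0.5, -1.6, 2.0]
eef_pos: [0.5244, -0.0082, 0.1752]
contact_force: [1.2, -0.1, 0.8]
eef_pos: [0.5242, -0.0081, 0.1691]
contact_force: [-0.5, -0.8, 0.3]
eef_pos: [0.5243, -0.0082, 0.1631]
contact_force: [0.5, -0.7, -0.0]
```

```bash
for i in 1 2 3 4; do python3 -m jog '[[-1,[0,0,0.001],[0,0,0]],[-1,[0,0,0.0005],[0,0,0]],[-1,[0,0,0],[0,0,0]]]' | egrep 'pos|force'; done
```

```text
eef_pos: [0.5244, -0.0083, 0.1621]
contact_force: [-1.0, 0.1, 0.1]
eef_pos: [0.5244, -0.0084, 0.1606]
contact_force: [-1.3, 0.3, 1.2]
eef_pos: [0.5245, -0.0084, 0.1591]
contact_force: [-0.1, 0.2, 0.8]
eef_pos: [0.5246, -0.0085, 0.1577]
contact_force: [-0.5, -1.5, 1.9]
```

```bash
for i in 1 2 3; do python3 -m jog '[[-1,[0,0,0.001],[0,0,0]],[-1,[0,0,0],[0,0,0]],[-1,[0,0,0],[0,0,0]]]' | egrep 'pos|force'; done
```

```text
eef_pos: [0.5247, -0.0084, 0.1576]
contact_force: [-1.9, -1.1, 5.8]
eef_pos: [0.5247, -0.0084, 0.1574]
contact_force: [-3.7, -0.5, 11.0]
eef_pos: [0.5248, -0.0084, 0.1573]
contact_force: [-4.6, -0.6, 15.4]
```

```bash
python3 -m jog '[[-1,[0,0,-0.02],[0,0,0]],[-1,[0,0,-0.04],[0,0,0]],[-1,[0,0,-0.04],[0,0,0]],[-1,[0.02,0,0.0],[0,0,0]],[-1,[0,0,0],[0,0,0]],[-1,[0,0,0],[0,0,0]]]'; python3 - <<'E'
from h import *
import pickle
s,R=st(); c=snap("wrist"); d=snap("scene"); pickle.dump((c,d),open("w17.pkl","wb"))
c0,d0=pickle.load(open("w16.pkl","rb"))
def masks(c):
    f=c["frame"]; h=cv2.cvtColor(f,cv2.COLOR_RGB2HSV)
    m=cv2.inRange(h,(100,120,60),(125,255,255)); m[335:]=0
    mr=cv2.inRange(h,(0,120,60),(8,255,255))|cv2.inRange(h,(172,120,60),(180,255,255)); mr[335:]=0; mr[:,:270]=0; mr[:,370:]=0
    return cv2.boundingRect(cv2.findNonZero(m)),cv2.boundingRect(cv2.findNonZero(mr))
print(masks(c0),masks(c))
ex,ey=R[:,0],R[:,1]; o=np.array([.5262,.0115,.075]); q=lambda x,y,z: proj(c,o+x*ex+y*ey+np.array([0,0,z])).round(0)
print("case rear",q(-.03,0,.076),"lever flat tip",q(-.03,0,.083),"front",q(.03,-.023,.076),q(.03,.023,.076))
# scene: blue+red in reader area
for e in (d0,d):
    h=cv2.cvtColor(e["frame"],cv2.COLOR_RGB2HSV); k=np.s_[165:235,330:395]
    b=cv2.inRange(h,(100,120,50),(125,255,255))[k]; r=(cv2.inRange(h,(0,120,60),(8,255,255))|cv2.inRange(h,(172,120,60),(180,255,255)))[k]
    print("scene case",cv2.boundingRect(cv2.findNonZero(b)),"lever",cv2.boundingRect(cv2.findNonZero(r)))
cv2.imwrite("pics/w17.png",np.hstack([c["frame"][60:360,140:540],d["frame"][160:310,270:470].repeat(2,0).repeat(2,1)])[:,:,::-1])
E
```

```text
time_s: 44.1
eef_pos: [0.5254, 0.0117, 0.254]
orientation: [-2.292, -2.148, 0.002]
contact_force: [-0.5, -0.0, 0.2]
finger_gap: 0.004
t 44.1 p [0.5254 0.0117 0.254 ] F [-0.5 -0.   0.2] M [-0.07 -0.11  0.04] gap 0.004
((281, 189, 71, 97), (302, 216, 30, 79)) ((287, 0, 67, 276), (310, 212, 22, 68))
case rear [320. 277.] lever flat tip [320. 281.] front [286. 193.] [355. 193.]
scene case (10, 26, 40, 36) lever (19, 14, 23, 18)
scene case (10, 25, 40, 37) lever (13, 27, 28, 10)
```

View pics/w17.png

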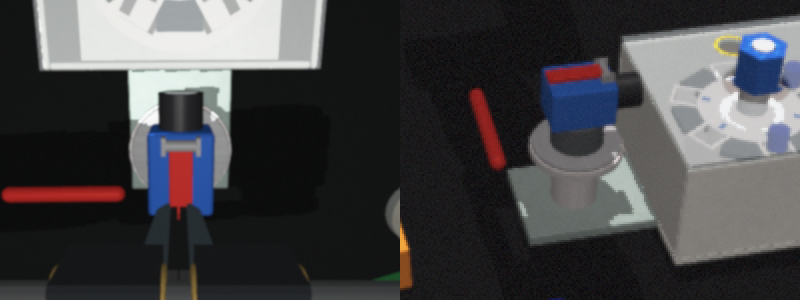

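Lever flat, reader seated and upright, lens towards the wheel; the gripper is clear of it. I'm handing in.

```bash
python3 -c "
from rig import ctrl
print(ctrl.job_done())"
```

```text
the job is handed in; nothing more can be done
None
```

I loaded all three tubes that were in the rack through the port, turning the knob one click clockwise after each. I then seated the reader on the ball with its lever up, released it and pressed the lever down. I handed the job in at about 44 s of robot time; no verdict is reported.

**Tubes:** The view after the third turn shows three tubes in neighbouring pockets and an empty pocket under the port. I did not read the wheel angle directly. Each turn was commanded at 1.06 rad and then let go so the detent could settle it.

**Reader:** The socket went over the ball with no measurable sideways force. It touched the flange at a tool height of 0.124 m, about 1.5 mm above my estimate of 0.1225 m. The images after release show it upright, facing the wheel, with the lever up.

**Latch:** The lever stopped firmly at a height of 0.157 m with 15 N on it, which matches it lying flat on the case. The last pictures show it flat and the reader still seated.

**Disagreements:**
- **Calibration:** The top camera and the arm differed by about 3 mm in y, so I used the arm and wrist values.
- **Rack:** It shifted and turned by a few millimetres while I worked, either from a knock or from pulling the tubes. I measured it again before the later grasps.
- **Bottle and beaker:** I did not check them specifically at the end. The arm kept clear of both and felt no unexpected contact.
- **Picture budget:** I viewed 18 pictures against the budget of 14.

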